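Put the washed tissue grinders on the hot-air dryer

TASK

Put the washed tissue grinders to dry. First take the dry beaker off the dryer and stand it, mouth down, in the middle of the blue tray; then tilt each pestle out through its slot in the wash caddy and lay it level in the dryer's cradle, push each glass tube, mouth down, fully home on its own spigot, and when all are in place press the green start button. Leave the flasks, the measuring cylinder and the jars where they stand.

Things in the scene. Friction and masses are not known exactly. Their poses are not given: they have to be found in the camera images.
- pestle1: a grinder pestle, 245 mm long: round steel shaft 10 mm thick, 215 mm long, then a white plastic head 20 mm thick, 30 mm long, with a square shoulder; the plain end has a blue band. About 110 g. Origin on the axis at mid length; x runs along the shaft towards the head. May be absent (None). At first it lies in the caddy, plain end sticking out 75 to 85 mm in front and sloping up at about 15 degrees
- pestle2: another pestle, like pestle1; may be absent
- pestle3: another pestle, like pestle1; may be absent
- tube1: a thick-walled glass grinding tube standing mouth down, closed end up: 34 mm outside diameter, 26 mm inside, 95 mm tall, closed end 6 mm thick, about 90 g, a frosted band round it. Origin in the middle of the mouth (the lower end); z up along its axis. At first it stands on the bench on or near the drip mat. May be absent (None)
- tube2: another grinding tube, like tube1; may be absent
- tube3: another grinding tube, like tube1; may be absent
- tube4: another grinding tube, like tube1; may be absent
- caddy: covered stainless wash caddy, fixed to the bench: 180 mm deep, 148 mm wide, 114 mm high; its clear cover does not open. Origin at bench level in the outer face of the front wall, below the middle slot; x points into the caddy, away from the slots, z up. Inside: floor at 4 mm, underside of the cover at 110 mm, back wall at x = 175 mm, side walls at y = -70 and +70 mm, no dividers
- slot (a point): middle of the window of the middle keyhole slot in the caddy's 5 mm thick front wall; like slots at 44 mm to either side (caddy y). Each is a notch 13.5 mm wide from 50 to 72 mm above the bench, in which the shaft rests, widening above into a window 30 mm wide from 72 to 106 mm. The pestle's head passes only through the window
- dryer: hot-air glassware dryer, a white box fixed to the bench: 260 mm in x, 315 mm in y (-145 to +170 mm), flat deck 70 mm above the bench. Origin at bench level; x points away from the robot, y to its left, z up. On the deck a row of four spigots and, in front of it, the cradle: two saw-tooth rails along x, 6 mm thick, at y = -50 and +50 mm, tooth tips 120 mm above the bench
- spigot1 (a point): foot of spigot 1 (dryer x = 90, y = -97.5 mm), on the deck: an upright perforated steel spigot 21 mm in diameter, its round tip 70.5 mm above the deck; the beaker is on this one at first
- spigot2 (a point): foot of spigot 2 (dryer x = 90, y = -32.5 mm), on the deck: an upright perforated steel spigot 21 mm in diameter, its round tip 70.5 mm above the deck; free at first
- spigot3 (a point): foot of spigot 3 (dryer x = 90, y = 32.5 mm), on the deck: an upright perforated steel spigot 21 mm in diameter, its round tip 70.5 mm above the deck; free at first
- spigot4 (a point): foot of spigot 4 (dryer x = 90, y = 97.5 mm), on the deck: an upright perforated steel spigot 21 mm in diameter, its round tip 70.5 mm above the deck; free at first
- notch (a point): the middle notch pair of the dryer's cradle, midway between the rails (dryer x = -40 mm); like pairs at dryer x = -85 and +5 mm. V notches between teeth 45 mm apart; a pestle laid in a pair lies level along the dryer's y, its axis at this point's height, 105 mm above the bench
- start (a joint): travel of the dryer's green start button: 0 released, 0.006 m fully down; it springs back, full travel takes 5 N
- start_top (a point): middle of the top of the green start button (28 mm across), on the left front of the dryer's deck; pressed straight down
- beaker: a dry glass beaker, upside down on spigot 1 of the dryer, 56 mm outside diameter, 50 mm inside, 80 mm tall, about 60 g; origin in the middle of its mouth (the lower end), z up along its axis
- tray: flat blue tray fixed to the bench, 120 by 120 mm, 6 mm thick; origin under its middle
- flask1: a stoppered volumetric flask, 66 mm across, 212 mm tall; origin under its base. Leave it alone
- flask2: a stoppered volumetric flask, 72 mm across, 232 mm tall; origin under its base. Leave it alone
- bottle_red: a white reagent jar with a red cap, 64 mm across, 130 mm tall; origin under its base. Leave it alone
- bottle_blue: a white reagent jar with a blue cap, 72 mm across, 140 mm tall; origin under its base. Leave it alone
- cylinder: a glass measuring cylinder, foot 60 mm across, 190 mm tall; origin under its base. Leave it alone

How it is judged:
By the outcome, as a careful person would: the job done as asked, in the order asked, and still so for the second after the job is handed in, with the robot touching nothing.
Of pestle1, pestle2, pestle3 only 2 to 3 are there at a start; the rules pass over those that are not, and their reading is None.
Of tube1, tube2, tube3, tube4 only 3 to 4 are there at a start; the rules pass over those that are not, and their reading is None.
At some moment in a run one of pestle1, pestle2, pestle3 may be knocked a few centimetres aside while the robot is not near it.
It also fails if it takes over 210 s, if anything falls off the work surface, if the arm or the gripper's body presses on something with over 40 N, if the wrist force passes 120 N, or if a joint passes its speed limit or range.

ROBOT

A 6-joint arm with a two-finger parallel gripper is mounted at the origin on the work surface. World frame = base frame: x ahead of the robot, y to its left, z up, the work surface at z = 0. Lengths are in mm, angles in degrees, forces in N, time in s.
With the tool pointing down it reaches from about 275 to 775 mm from the base axis. Payload 14.6 kg.
Tool frame: the origin (TCP) lies at the centre of the arm's flange, where the gripper is bolted on; the fingertips stand 173 mm ahead of it and the grasp point (between the pads) lies 155 mm ahead of it (manip.tcp_to_grasp is the distance from the TCP to the grasp point, in mm); z points along the fingers, y is the direction in which the jaws open and shut (so a half turn about z gives the same grasp; the last joint's range is limited). The gripper opens to 85 mm and grips with 20 to 120 N. Pads are 22 mm wide; open, the fingers measure 114 mm over their backs; the gripper's body (76 mm by 85 mm) begins 54 mm behind the grasp point. The pads swing forward as they close: fully open they stand 13 mm farther back than shut.
Start: joints at [65.701, 15.075, -2.767, 72.158, 0, 81.102], TCP at [139.431, 506.15, 404.678] pointing down, gripper open.
Joint ranges: [-151.79, 151.79], [-50.71, 97.33], [-67.44, 78.34], [-121.81, 120.89], [-77.56, 73.72], [-180, 180]. Speed limits (degrees/s): [108.29, 108.29, 147.25, 159.86, 180, 180].

INTERFACE

Orientations are given as [roll, pitch, yaw] about the fixed x, y, z axes, in that order (R = Rz(yaw) Ry(pitch) Rx(roll)).
In Python, from plant import manip gives the robot as it stands.
- The arm moves only by the shell command python3 -m inch 'ROWS' [OPENING] [FORCE]. ROWS is JSON, one flat list of numbers, 6 for each row, row after row: the shift along the tool's x, y, z as a fraction of full scale, then the turn, a rotation vector about the tool's x, y, z as a fraction of full scale. In form: [x, y, z, rx, ry, rz, x, y, z, rx, ry, rz, ...]. A call has 1 to 20 rows; each row is the pose to reach, as a shift and turn from the pose measured when the call began, along the tool's axes at that moment, turning the shorter way round; what a row does not reach only later rows make up. Full scale, the value 1, is 0.8 m for a shift and 2 pi rad for a turn. A row lasts 1/12 s, in which the tool goes at most 41.7 mm and 7.16 degrees, less where a joint would pass 70% of its speed; a pose out of reach is approached as far as the arm can. A call with a number of a shift or a turn outside -1 to 1 is refused whole. A call with a gripper value outside its range is refused whole. OPENING is the opening in per cent of the stroke, from 0 (shut) to 100 (fully open), set as the call begins (- or left out, the last holds). The fingers move at their own pace and stop on an object; FORCE is the grip in N (left out, the last holds). Time passes only in rows, so rows that repeat a pose let the fingers close. It gives the time, the measured TCP pose, the force and the opening at its end, in the units of the state.
- manip.observe(): the state, without advancing time (a new reading comes with each control period).
- manip.snapshot(name): name is "scene" or "top"; returns a dict with "frame" (480x640x3 uint8, red, green, blue), "K" (3x3 intrinsics, pixels), "origin" and "rotation" of the camera in the world. Camera axes: x right, y down, z forward; pixel columns grow to the right and rows downward; lengths in mm; the calibration is good to about 2 mm. A picture is of the moment at which its call begins. There is no depth.
- manip.close_job(): hands the job in, once; it reports no verdict.
The state is a dict: "time": time; "q": joint angles; "qd": joint speeds; "joint_torque": joint torques, N m; "eef_pos": TCP position; "tool_rot": TCP orientation; "ft_force": force on the tool from outside, world axes, zero at the start; "wrist_torque": the same for the moment, N m; "opening": finger opening in mm.
Only numpy, scipy, OpenCV 4.12 (cv2) and the standard library are available. Lean on these libraries where they do the work, as an engineer would, in place of code of your own. Each camera call takes 0.05 s, during which the arm holds its last target.

## Working session

There is one attempt and no reset: what is moved stays moved. The work goes in short steps, Python scripts to look and compute and a shell command to move; the robot and the scene stay as the last step left them, time stands still between calls to the robot, and variables do not carry over. Pictures are saved under pics/ and viewed, and the job is handed in when it is done.

```bash
ls; mkdir -p pics; python3 - <<'E'
from plant import manip
import cv2
print(manip.observe())
for n in("scene","top"):
    s=manip.snapshot(n); cv2.imwrite(f"pics/{n}0.png",s["frame"][:,:,::-1]); print(n,s["K"],s["origin"],s["rotation"])
E
```

```text
pics
{'time': 0.0, 'q': array([ 6.57027217e+01,  1.51007128e+01, -2.80522874e+00,  7.21582064e+01,
        1.64403448e-03,  8.11022841e+01]), 'qd': array([ 0.0571665 , -0.05425698, -0.03604533,  0.00127669, -0.02114511,
       -0.02923679]), 'joint_torque': array([-1.02316266e-03, -6.37628388e+01,  3.84579742e+01,  1.34424004e-02,
       -2.04445819e-04, -1.11420923e-05]), 'eef_pos': array([139.37426317, 506.06742299, 404.19860509]), 'tool_rot': array([-1.79936878e+02, -1.15460636e-02,  1.64600430e+02]), 'ft_force': array([0.48679525, 0.0309757 , 0.30073012]), 'wrist_torque': array([-0.01865654, -0.07618013, -0.02347002]), 'opening': 85.62227423807998}
scene [[611.98022497   0.         327.45910116]
 [  0.         611.98022497 239.09891611]
 [  0.           0.           1.        ]] [1113.21595271 -818.30758565  859.56907542] [-128.57189718   -0.18974816   34.00225704]
top [[461.6990332    0.         316.87449827]
 [  0.         461.6990332  245.33244354]
 [  0.           0.           1.        ]] [ 382.47571393  -33.91710931 1154.76949522] [-167.80443656   -0.37623699  -89.99013413]
```

View pics/scene0.png

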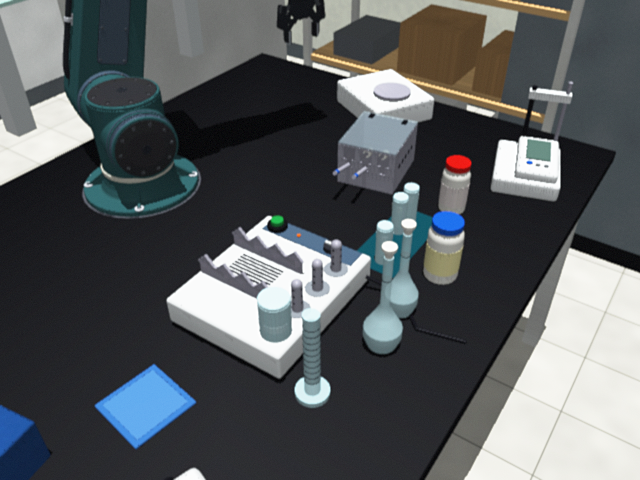

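View pics/top0.png

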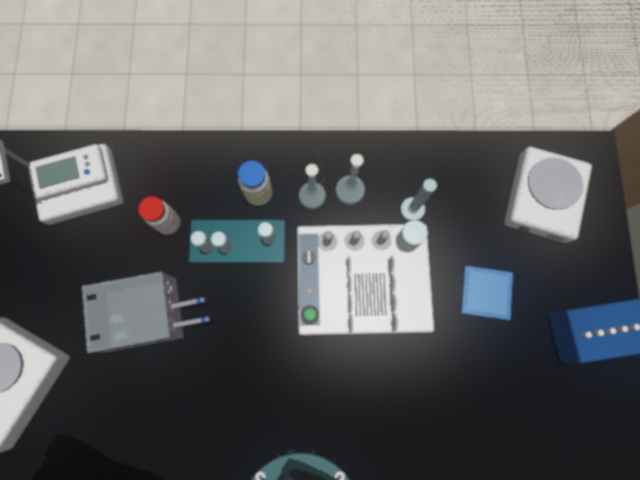

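```bash
cat > h.py <<'E'
import numpy as np, cv2
from scipy.spatial.transform import Rotation as R
from plant import manip
def cam(n):
    s=manip.snapshot(n); s["R"]=R.from_euler('xyz',s["rotation"],degrees=True).as_matrix(); return s
def proj(s,p):
    p=np.atleast_2d(np.asarray(p,float)); c=(p-s["origin"])@s["R"]; u=c@np.asarray(s["K"]).T; return (u[:,:2]/u[:,2:])
def onz(s,uv,z):
    d=s["R"]@np.linalg.inv(s["K"])@np.array([uv[0],uv[1],1.]); o=np.asarray(s["origin"]); return o+d*(z-o[2])/d[2]
def tri(s1,u1,s2,u2):
    A=[];b=[]
    for s,uv in((s1,u1),(s2,u2)):
        d=s["R"]@np.linalg.inv(s["K"])@np.array([uv[0],uv[1],1.]);d/=np.linalg.norm(d)
        P=np.eye(3)-np.outer(d,d);A.append(P);b.append(P@s["origin"])
    x=np.linalg.lstsq(np.vstack(A),np.hstack(b),rcond=None)[0]
    return x,[np.linalg.norm(A[i]@x-b[i]) for i in(0,1)]
def crop(s,name,x0,y0,x1,y1,k,pts=None):
    f=s["frame"][:,:,::-1].copy()[y0:y1,x0:x1]; f=cv2.resize(f,None,fx=k,fy=k,interpolation=cv2.INTER_CUBIC)
    if pts is not None:
        for p in np.atleast_2d(pts): cv2.circle(f,(int((p[0]-x0+.5)*k),int((p[1]-y0+.5)*k)),2,(0,0,255),-1)
    cv2.imwrite("pics/"+name+".png",f)
def pose():
    o=manip.observe(); return np.array(o["eef_pos"]),R.from_euler('xyz',o["tool_rot"],degrees=True)
def to(gp,rot,grasp=True,tag=""):
    """row to bring grasp point (or TCP) to gp with orientation rot (Rotation); prints row fractions"""
    p,r=pose(); t=np.array(gp,float)
    if grasp: t=t-rot.as_matrix()[:,2]*manip.tcp_to_grasp
    d=r.inv().apply(t-p)/800; w=(r.inv()*rot).as_rotvec()/(2*np.pi)
    n=max(np.linalg.norm(t-p)/41.7,np.linalg.norm(w)*360/7.16)
    print(tag,"row",np.round(d,4).tolist(),np.round(w,4).tolist(),"rows>=%.1f"%n)
def st():
    o=manip.observe(); print("t%.2f"%o["time"],"tcp",np.round(o["eef_pos"],1),"rpy",np.round(o["tool_rot"],1),"F",np.round(o["ft_force"],1),"open %.1f"%o["opening"],"q",np.round(o["q"],0))
def down(yaw): return R.from_euler('xyz',[180,0,yaw],degrees=True)
E
python3 - <<'E'
from h import *
a=cam("scene");b=cam("top")
print(manip.tcp_to_grasp)
crop(a,"s1",160,200,400,380,3.3); crop(b,"t1",180,200,440,350,3)
crop(b,"t2",70,250,230,370,5); crop(a,"s2",320,100,480,260,4.5)
E
```

```text
154.70000000000002
```

View pics/s1.png

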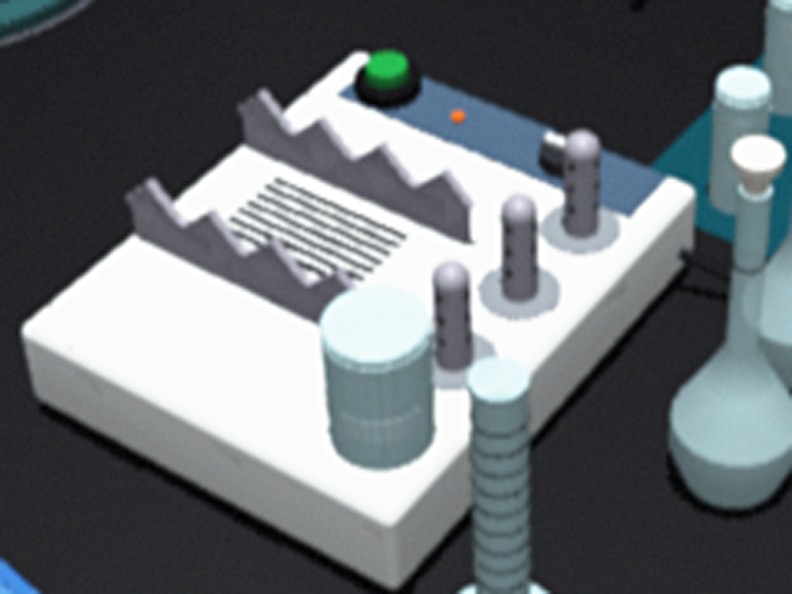

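View pics/t1.png

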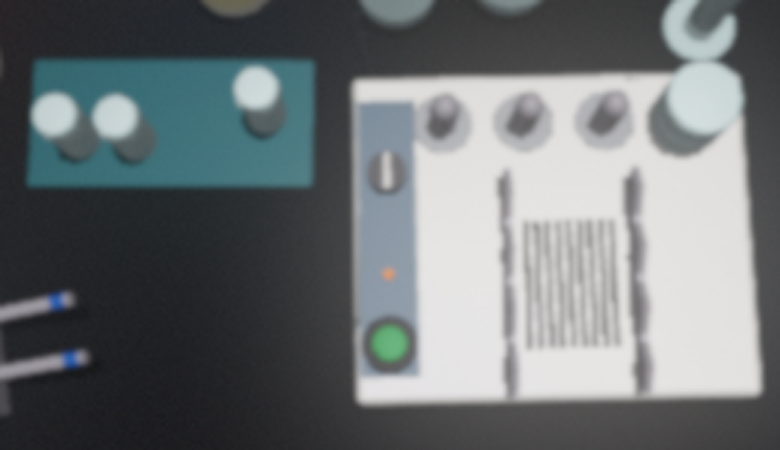

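View pics/t2.png

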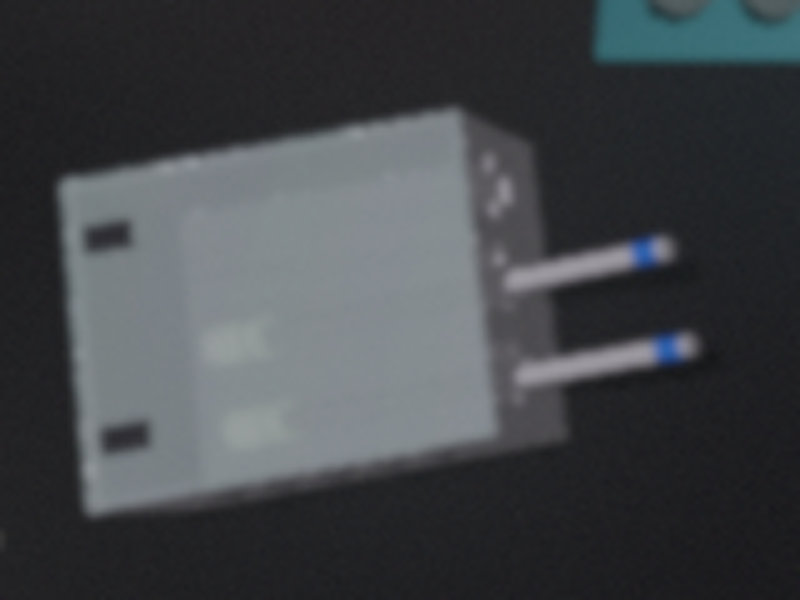

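View pics/s2.png

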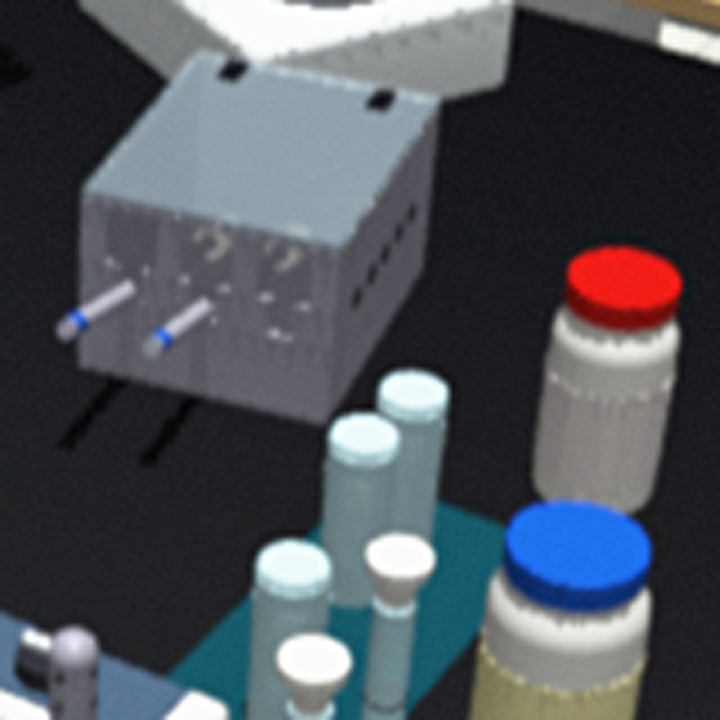

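```bash
cat > m.py <<'E'
from h import *
from scipy.optimize import least_squares
a=cam("scene");b=cam("top")
def px(X,Y,x0,y0,k): return np.array([x0+X/k-.5,y0+Y/k-.5])
S1=lambda X,Y:px(X,Y,160,200,3.3); T1=lambda X,Y:px(X,Y,180,200,3)
S2=lambda X,Y:px(X,Y,320,100,4.5); T2=lambda X,Y:px(X,Y,70,250,5)
def fit(obs,x0):
    def f(v):
        c,s=np.cos(v[2]),np.sin(v[2]); out=[]
        for cm,l,uv in obs:
            w=[v[0]+c*l[0]-s*l[1],v[1]+s*l[0]+c*l[1],l[2]]; out.append(proj(cm,w)[0]-uv)
        return np.array(out).ravel()
    r=least_squares(f,x0,x_scale=[10,10,.1]); print("fit",r.x[:2],np.degrees(r.x[2])); print(r.fun.reshape(-1,2).round(1).tolist()); return r.x
tr=lambda *k:print("tri",[np.round(q,1).tolist() for q in tri(*k)])
z=130
dr=[(a,(90,-32.5,z),S1(451,279)),(a,(90,32.5,z),S1(519,213)),(a,(90,97.5,z),S1(581,147)),
(b,(90,-32.5,z),T1(616,103)),(b,(90,32.5,z),T1(529,104)),(b,(90,97.5,z),T1(446,106))]
D=fit(dr,[450,-80,0])
ca=[(b,(0,-74,114),T2(460,108)),(b,(0,74,114),T2(495,435)),(b,(180,-74,114),T2(60,180)),(b,(180,74,114),T2(92,515)),(b,(0,-74,0),T2(530,142)),(b,(0,74,0),T2(567,438)),
(a,(0,74,114),S2(82,190)),(a,(0,-74,114),S2(340,245)),(a,(0,-74,0),S2(325,423)),(a,(0,74,0),S2(80,365)),(a,(180,-74,114),S2(438,97))]
C=fit(ca,[350,250,np.pi/2])
print("tubes");tr(a,S2(293,562),b,T1(257,88));tr(a,S2(364,435),b,T1(116,116));tr(a,S2(414,390),b,T1(56,115))
print("beaker");tr(a,S1(378,322),b,T1(705,98))
print("btn");tr(a,S1(388,68),b,T1(389,343))
print("pestle ends near, far");tr(a,S2(68,328),b,T2(698,345));tr(a,S2(153,347),b,T2(672,249))
print("bands");tr(a,S2(78,320),b,T2(667,349));tr(a,S2(165,338),b,T2(643,252))
ty=[onz(b,p,6) for p in((466,266),(513,270),(511,319),(462,314))]; print("tray",np.mean(ty,0),np.round(ty,0).tolist())
for c in ((466,266),):pass
E
python3 m.py
```

```text
fit [ 539.45454962 -164.62660639] 1.3633695477142955
[[0.3, 0.6], [0.1, 0.1], [0.3, 1.2], [-0.4, 0.4], [0.2, 0.7], [-0.6, 0.6]]
fit [473.59999658 299.94626473] 100.84350650099813
[[-0.6, 0.3], [0.3, 0.0], [-0.2, 0.6], [-1.0, -0.2], [0.1, 0.6], [0.2, 0.3], [-0.2, 0.5], [0.4, 0.7], [0.4, 1.1], [-0.3, 0.9], [0.5, 0.6]]
tubes
tri [[650.9, 81.4, 97.6], [0.4, 0.4]]
tri [[628.1, 191.1, 96.8], [0.1, 0.1]]
tri [[629.5, 238.6, 97.2], [1.0, 1.0]]
beaker
tri [[630.6, -258.7, 150.9], [0.9, 0.9]]
btn
tri [[452.4, -23.2, 89.8], [0.0, 0.0]]
pestle ends near, far
tri [[443.2, 207.1, 83.5], [1.5, 1.5]]
tri [[487.1, 221.8, 79.9], [1.0, 1.0]]
bands
tri [[441.0, 221.4, 80.3], [0.7, 0.7]]
tri [[485.9, 235.7, 77.7], [1.0, 1.0]]
tray [ 512.26360779 -468.80426591    6.        ] [[578.0, -418.0, 6.0], [568.0, -536.0, 6.0], [446.0, -520.0, 6.0], [458.0, -400.0, 6.0]]
```

```bash
python3 - <<'E'
from h import *
a=cam("scene");b=cam("top")
for n,p,q in(("flA",(408,226),(312,170)),("flB",(389,247),(357,160)),("cyl",(312,316),(430,185))): print(n,tri(a,p,b,q))
for n,q,z in(("flA base",(313,196),30),("flB base",(350,190),30)): print(n,onz(b,q,z))
Y=-1.36
to([630.5,-258.7,230],down(91.4),tag="beaker above y91")
to([630.5,-258.7,230],down(181.4),tag="beaker above jaws y")
st()
E
```

```text
flA (array([754.51963314, -29.5596627 , 208.07914396]), [np.float64(0.15121083552116293), np.float64(0.15121083552144038)])
flB (array([ 768.4105347 , -125.38165517,  231.59231755]), [np.float64(0.14898393097869944), np.float64(0.1489839309789469)])
cyl (array([ 728.96576893, -289.03731   ,  188.57357252]), [np.float64(1.3283415650297934), np.float64(1.328341565029514)])
flA base [754.32325224 -31.35413304  30.        ]
flB base [ 770.63122426 -126.03927512   30.        ]
beaker above y91 row [-0.8457, -0.7587, 0.025] [-0.0, 0.0, 0.2033] rows>=21.8
beaker above jaws y row [-0.8457, -0.7587, 0.025] [-0.0, -0.0, -0.0467] rows>=21.8
t0.40 tcp [139.4 506.1 404.6] rpy [-180.    -0.   164.6] F [ 0.3  0.2 -0.1] open 85.5 q [66. 15. -3. 72.  0. 81.]
```

```bash
python3 -m inch '[-0.846,-0.759,0.0,0,0,0.2033,-0.846,-0.759,0.0,0,0,0.2033,-0.846,-0.759,0.0,0,0,0.2033,-0.846,-0.759,0.0,0,0,0.2033,-0.846,-0.759,0.0,0,0,0.2033,-0.846,-0.759,0.0,0,0,0.2033,-0.846,-0.759,0.0,0,0,0.2033,-0.846,-0.759,0.0,0,0,0.2033,-0.846,-0.759,0.0,0,0,0.2033,-0.846,-0.759,0.0,0,0,0.2033,-0.846,-0.759,0.0,0,0,0.2033,-0.846,-0.759,0.0,0,0,0.2033,-0.846,-0.759,0.0,0,0,0.2033,-0.846,-0.759,0.0,0,0,0.2033,-0.846,-0.759,0.0,0,0,0.2033,-0.846,-0.759,0.0,0,0,0.2033,-0.846,-0.759,0.0,0,0,0.2033,-0.846,-0.759,0.0,0,0,0.2033,-0.846,-0.759,0.0,0,0,0.2033,-0.846,-0.759,0.0,0,0,0.2033]' 90 30; python3 -c "
from h import *
st();to([630.5,-258.7,220],down(91.4))"
```

```text
time: 2.07
eef_pos: [590.3, -197.1, 404.6]
tool_rot: [-180.0, 0.0, 91.4]
ft_force: [-0.2, 0.9, 0.9]
opening: 76.9
t2.07 tcp [ 590.3 -197.1  404.6] rpy [-180.     0.    91.4] F [-0.2  0.9  0.9] open 76.9 q [-26.  25.  12.  77.  -0.  63.]
 row [-0.0782, 0.0484, 0.0373] [-0.0, 0.0, -0.0] rows>=1.9
```

```bash
python3 -m inch '[-0.078,0.048,0.037,0,0,0,-0.078,0.048,0.037,0,0,0,-0.078,0.048,0.037,0,0,0,-0.078,0.048,0.037,0,0,0,-0.078,0.048,0.037,0,0,0,-0.078,0.048,0.037,0,0,0]'; python3 - <<'E'
from h import *
st()
a=cam("scene");b=cam("top")
to([630.5,-258.7,125],down(91.4))
crop(a,"s3",160,150,400,380,2.6); crop(b,"t3",280,150,480,350,3)
E
```

```text
time: 2.57
eef_pos: [629.9, -257.6, 376.0]
tool_rot: [179.9, 0.0, 91.4]
ft_force: [0.0, -0.0, 0.1]
opening: 76.5
t2.57 tcp [ 629.9 -257.6  376. ] rpy [179.9   0.   91.4] F [ 0.  -0.   0.1] open 76.5 q [-29.  31.  19.  78.   0.  59.]
 row [-0.0014, 0.0006, 0.1207] [0.0002, 0.0001, 0.0001] rows>=2.3
```

View pics/s3.png

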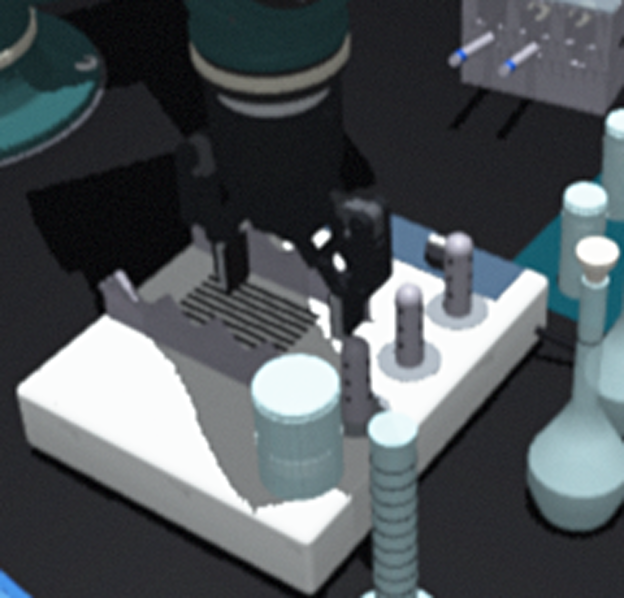

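View pics/t3.png

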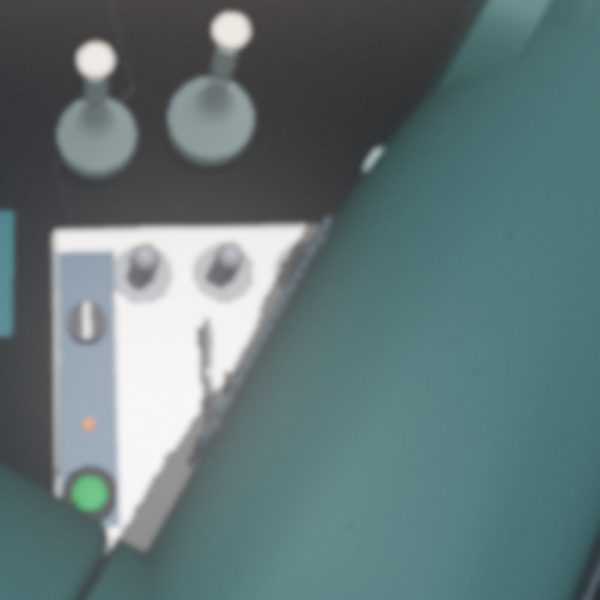

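```bash
python3 -m inch '[-0.0014,0.0006,0.03,0,0,0,-0.0014,0.0006,0.06,0,0,0,-0.0014,0.0006,0.08,0,0,0,-0.0014,0.0006,0.1,0,0,0,-0.0014,0.0006,0.11,0,0,0,-0.0014,0.0006,0.12,0,0,0,-0.0014,0.0006,0.12,0,0,0,-0.0014,0.0006,0.12,0,0,0]'; python3 - <<'E'
from h import *
st()
a=cam("scene")
crop(a,"s4",200,220,360,380,4)
E
```

```text
time: 3.33
eef_pos: [630.6, -258.5, 280.9]
tool_rot: [179.9, 0.1, 91.5]
ft_force: [-0.2, 0.2, 0.1]
opening: 77.1
t3.33 tcp [ 630.6 -258.5  280.9] rpy [1.799e+02 1.000e-01 9.150e+01] F [-0.2  0.2  0.1] open 77.1 q [-29.  33.   8.  65.  -0.  59.]
```

View pics/s4.png

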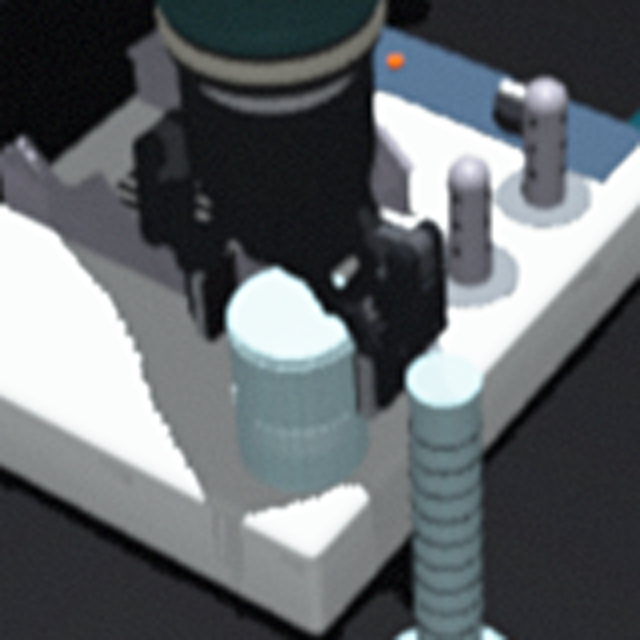

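```bash
python3 -m inch '[0,0,0,0,0,0,0,0,0,0,0,0,0,0,0,0,0,0,0,0,0,0,0,0,0,0,0,0,0,0,0,0,0,0,0,0,0,0,0,0,0,0,0,0,0,0,0,0]' 40 25;  python3 -m inch '[0,0,-0.02,0,0,0,0,0,-0.04,0,0,0,0,0,-0.08,0,0,0,0,0,-0.12,0,0,0,0,0,-0.15,0,0,0,0,0,-0.15,0,0,0,0,0,-0.15,0,0,0]'; python3 - <<'E'
from h import *
st()
a=cam("scene")
crop(a,"s5",160,150,400,380,2.6)
to([512,-469,230],down(91.4)); p=tri
E
```

```text
time: 4.05
eef_pos: [630.9, -258.8, 282.6]
tool_rot: [179.8, 0.1, 91.5]
ft_force: [-1.1, 0.2, 7.3]
opening: 57.5
time: 4.63
eef_pos: [630.5, -258.6, 404.0]
tool_rot: [179.6, 0.2, 91.5]
ft_force: [-0.2, 0.1, -2.0]
opening: 58.2
t4.63 tcp [ 630.5 -258.6  404. ] rpy [179.6   0.2  91.5] F [-0.2  0.1 -2. ] open 58.2 q [-29.  31.  23.  82.  -0.  59.]
 row [-0.2592, -0.1547, 0.0223] [0.0007, 0.0004, 0.0002] rows>=5.8
```

View pics/s5.png

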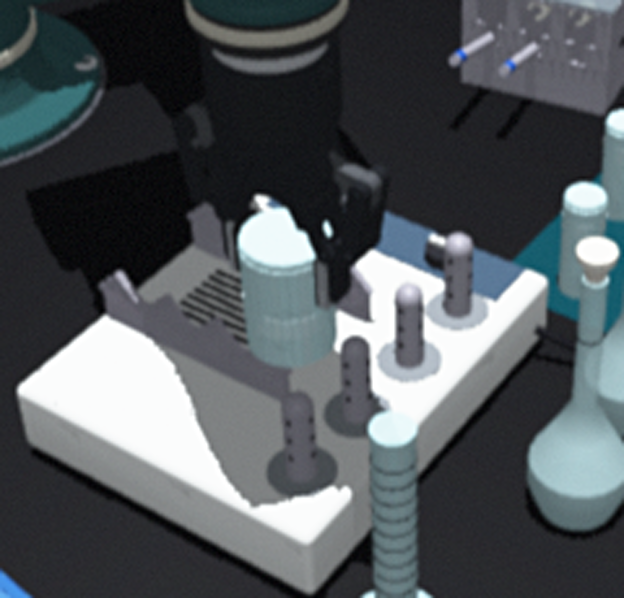

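```bash
python3 -m inch '[-0.26,-0.155,0,0,0,0,-0.26,-0.155,0,0,0,0,-0.26,-0.155,0,0,0,0,-0.26,-0.155,0,0,0,0,-0.26,-0.155,0,0,0,0,-0.26,-0.155,0,0,0,0,-0.26,-0.155,0,0,0,0,-0.26,-0.155,0,0,0,0,-0.26,-0.155,0.1,0,0,0,-0.26,-0.155,0.15,0,0,0,-0.26,-0.155,0.18,0,0,0,-0.26,-0.155,0.2,0,0,0,-0.26,-0.155,0.2,0,0,0]'; python3 - <<'E'
from h import *
st()
a=cam("scene")
crop(a,"s6",60,250,260,470,2.6)
to([512,-469,63.5],down(91.4))
E
```

```text
time: 5.77
eef_pos: [511.6, -467.1, 235.1]
tool_rot: [-179.9, -0.4, 91.5]
ft_force: [-0.9, 1.0, -1.4]
opening: 57.9
t5.77 tcp [ 511.6 -467.1  235.1] rpy [-179.9   -0.4   91.5] F [-0.9  1.  -1.4] open 57.9 q [-49.  36.   6.  60.   0.  39.]
 row [-0.0012, -0.0003, 0.0264] [0.0, -0.0005, 0.0003] rows>=0.5
```

View pics/s6.png

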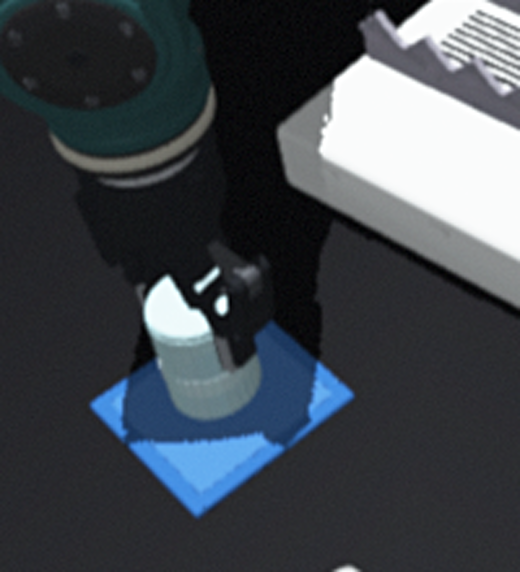

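Beaker is over the tray, about 16 mm up; lower until the force shows contact.

```bash
python3 -m inch '[-0.001,0,0.005,0,0,0,-0.001,0,0.01,0,0,0,-0.001,0,0.014,0,0,0,-0.001,0,0.017,0,0,0,-0.001,0,0.019,0,0,0,-0.001,0,0.019,0,0,0]'; python3 -m inch '[0,0,0.001,0,0,0,0,0,0.0015,0,0,0]'
```

```text
time: 6.32
eef_pos: [512.3, -468.9, 224.4]
tool_rot: [180.0, -0.1, 91.5]
ft_force: [0.2, 1.0, -0.6]
opening: 57.6
time: 6.48
eef_pos: [512.3, -469.0, 223.5]
tool_rot: [180.0, -0.1, 91.5]
ft_force: [0.5, -0.0, -0.5]
opening: 57.6
```

```bash
python3 -m inch '[0,0,0.001,0,0,0,0,0,0.002,0,0,0,0,0,0.0025,0,0,0,0,0,0.0025,0,0,0]'; python3 -m inch '[0,0,0.001,0,0,0,0,0,0.002,0,0,0,0,0,0.002,0,0,0]'
```

```text
time: 6.82
eef_pos: [512.3, -469.0, 221.4]
tool_rot: [180.0, -0.1, 91.5]
ft_force: [0.0, -0.2, -0.3]
opening: 57.4
time: 7.07
eef_pos: [512.2, -468.9, 219.6]
tool_rot: [180.0, -0.1, 91.5]
ft_force: [-0.7, 0.4, 0.1]
opening: 57.6
```

```bash
python3 -m inch '[0,0,0.001,0,0,0,0,0,0.002,0,0,0,0,0,0.002,0,0,0]'; python3 -m inch '[0,0,0.001,0,0,0,0,0,0.002,0,0,0,0,0,0.002,0,0,0]'
```

```text
time: 7.32
eef_pos: [512.2, -468.9, 218.7]
tool_rot: [180.0, -0.1, 91.5]
ft_force: [-1.9, 2.2, 8.0]
opening: 57.4
time: 7.57
eef_pos: [512.1, -468.7, 218.6]
tool_rot: [179.9, -0.1, 91.5]
ft_force: [-5.0, 5.4, 17.4]
opening: 57.9
```

```bash
python3 -m inch '[0,0,-0.0005,0,0,0,0,0,-0.0005,0,0,0]'; python3 -m inch '[0,0,0,0,0,0,0,0,0,0,0,0,0,0,0,0,0,0,0,0,0,0,0,0,0,0,0,0,0,0]' 95;  python3 -m inch '[0,0,-0.02,0,0,0,0,0,-0.05,0,0,0,0,0,-0.1,0,0,0,0,0,-0.15,0,0,0,0,0,-0.2,0,0,0,0,0,-0.2,0,0,0,0,0,-0.2,0,0,0]'; python3 - <<'E'
from h import *
st()
a=cam("scene")
crop(a,"s7",60,250,260,470,2.6)
E
```

```text
time: 7.73
eef_pos: [512.2, -468.7, 219.4]
tool_rot: [179.9, -0.0, 91.5]
ft_force: [-0.2, -0.1, -0.6]
opening: 57.6
time: 8.15
eef_pos: [512.2, -468.7, 219.3]
tool_rot: [179.9, -0.0, 91.5]
ft_force: [0.1, -0.7, -0.1]
opening: 81.0
time: 8.73
eef_pos: [512.1, -469.0, 381.7]
tool_rot: [179.7, 0.2, 91.5]
ft_force: [0.0, 0.1, -1.3]
opening: 80.8
t8.73 tcp [ 512.1 -469.   381.7] rpy [179.7   0.2  91.5] F [ 0.   0.1 -1.3] open 80.8 q [-49.  33.  23.  80.   0.  39.]
```

View pics/s7.png

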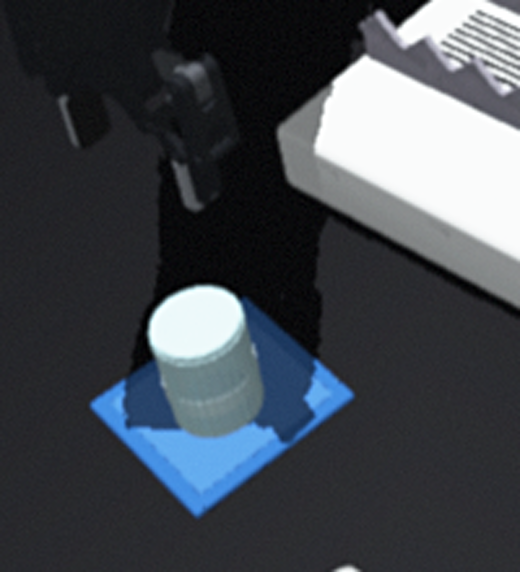

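```bash
cat >> h.py <<'E'
CA=(473.6,299.9,100.84)
def cad(x,y,z):
    t=np.radians(CA[2]); return [CA[0]+np.cos(t)*x-np.sin(t)*y,CA[1]+np.sin(t)*x+np.cos(t)*y,z]
def crot(tilt,dy=0): # tilt>0: fingers lean away from caddy going down
    c,s=np.cos(np.radians(tilt)),np.sin(np.radians(tilt))
    return R.from_euler('z',CA[2]+dy,degrees=True)*R.from_matrix(np.array([[c,0,-s],[0,-1,0],[-s,0,-c]]))
DR=(539.5,-164.6,1.36)
def dry(x,y,z):
    t=np.radians(DR[2]); return [DR[0]+np.cos(t)*x-np.sin(t)*y,DR[1]+np.sin(t)*x+np.cos(t)*y,z]
E
python3 - <<'E'
from h import *
g=np.array(cad(-60,1,71.5)); r=crot(15)
to(g-r.as_matrix()[:,2]*140,r)
E
```

```text
row [0.9818, -0.0269, 0.0291] [-0.003, -0.0415, -0.0258] rows>=18.9
```

```bash
python3 -m inch '[0.982,-0.027,0.029,-0.003,-0.0415,-0.0258,0.982,-0.027,0.029,-0.003,-0.0415,-0.0258,0.982,-0.027,0.029,-0.003,-0.0415,-0.0258,0.982,-0.027,0.029,-0.003,-0.0415,-0.0258,0.982,-0.027,0.029,-0.003,-0.0415,-0.0258,0.982,-0.027,0.029,-0.003,-0.0415,-0.0258,0.982,-0.027,0.029,-0.003,-0.0415,-0.0258,0.982,-0.027,0.029,-0.003,-0.0415,-0.0258,0.982,-0.027,0.029,-0.003,-0.0415,-0.0258,0.982,-0.027,0.029,-0.003,-0.0415,-0.0258,0.982,-0.027,0.029,-0.003,-0.0415,-0.0258,0.982,-0.027,0.029,-0.003,-0.0415,-0.0258,0.982,-0.027,0.029,-0.003,-0.0415,-0.0258,0.982,-0.027,0.029,-0.003,-0.0415,-0.0258,0.982,-0.027,0.029,-0.003,-0.0415,-0.0258,0.982,-0.027,0.029,-0.003,-0.0415,-0.0258,0.982,-0.027,0.029,-0.003,-0.0415,-0.0258,0.982,-0.027,0.029,-0.003,-0.0415,-0.0258,0.982,-0.027,0.029,-0.003,-0.0415,-0.0258,0.982,-0.027,0.029,-0.003,-0.0415,-0.0258]' 40; python3 -m inch '[0.02,0,0,0,0,0,0.02,0,0,0,0,0]';python3 - <<'E'
from h import *
g=np.array(cad(-60,1,71.5)); r=crot(15)
to(g-r.as_matrix()[:,2]*60,r); to(g,r);st()
a=cam("scene");b=cam("top")
crop(a,"s8",300,100,460,220,5); crop(b,"t8",60,230,260,380,4)
E
```

```text
time: 10.45
eef_pos: [468.3, 321.0, 353.8]
tool_rot: [-179.8, 15.0, 101.1]
ft_force: [0.3, 0.2, -0.2]
opening: 34.2
time: 10.62
eef_pos: [464.3, 338.4, 346.9]
tool_rot: [-179.6, 15.0, 101.3]
ft_force: [-0.9, 0.1, -1.2]
opening: 33.9
 row [-0.0311, 0.0013, 0.0964] [-0.0008, 0.0, 0.0013] rows>=1.9
 row [-0.0311, 0.0017, 0.1714] [-0.0008, 0.0, 0.0013] rows>=3.3
t10.62 tcp [464.3 338.4 346.9] rpy [-179.6   15.   101.3] F [-0.9  0.1 -1.2] open 33.9 q [ 31.  24.   1.  73. -14. 110.]
```

View pics/s8.png

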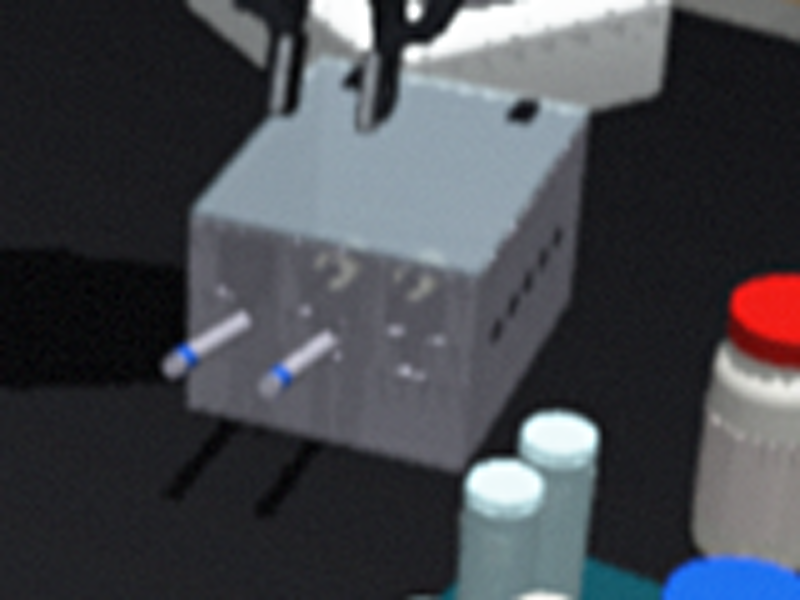

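View pics/t8.png

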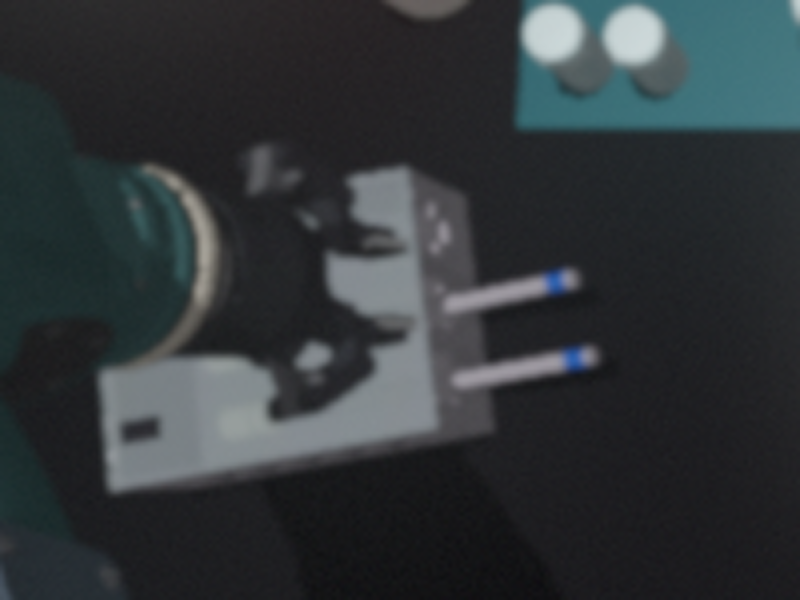

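```bash
python3 -m inch '[-0.031,0.0015,0.02,-0.0008,0,0.0013,-0.031,0.0015,0.04,-0.0008,0,0.0013,-0.031,0.0015,0.06,-0.0008,0,0.0013,-0.031,0.0015,0.08,-0.0008,0,0.0013,-0.031,0.0015,0.096,-0.0008,0,0.0013,-0.031,0.0015,0.096,-0.0008,0,0.0013,-0.031,0.0015,0.096,-0.0008,0,0.0013]'; python3 - <<'E'
from h import *
g=np.array(cad(-60,1,71.5)); r=crot(15)
to(g,r);st()
a=cam("scene");b=cam("top")
crop(a,"s9",300,100,460,220,5); crop(b,"t9",100,250,260,370,5)
E
```

```text
time: 11.3
eef_pos: [474.2, 292.5, 280.3]
tool_rot: [180.0, 15.1, 100.7]
ft_force: [-0.3, 0.4, 0.3]
opening: 34.4
 row [0.0041, -0.0002, 0.0758] [-0.0001, 0.0001, -0.0004] rows>=1.5
t11.30 tcp [474.2 292.5 280.3] rpy [180.   15.1 100.7] F [-0.3  0.4  0.3] open 34.4 q [ 26.  24. -10.  60. -14. 106.]
```

View pics/s9.png

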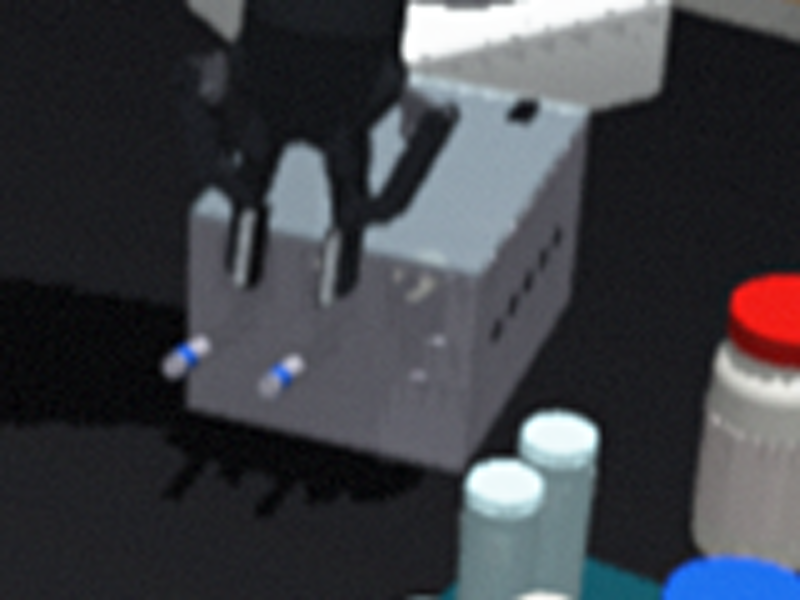

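View pics/t9.png

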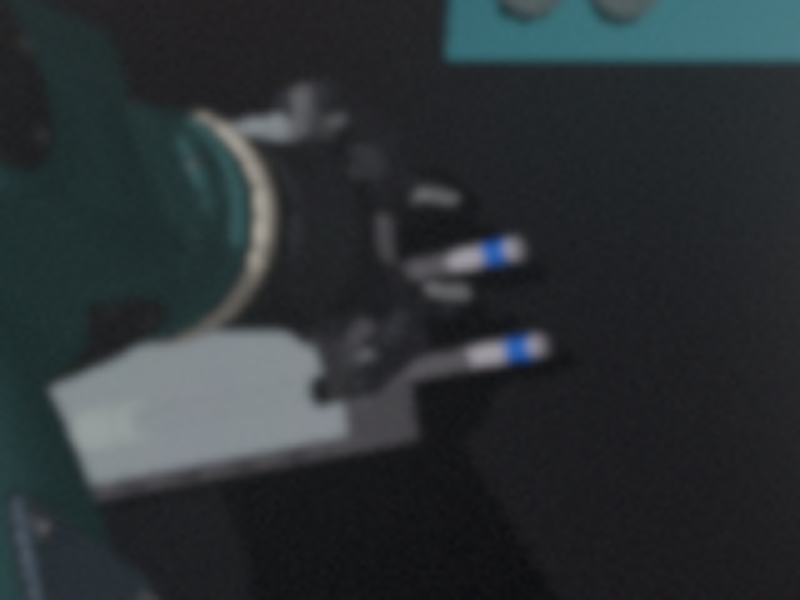

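```bash
python3 - <<'E'
from h import *
a=cam("scene");b=cam("top")
p,r=pose(); M=r.as_matrix()
tip=p+M[:,2]*173
for s in(1,-1):
    q=tip+s*M[:,1]*20
    print((proj(a,q)-[300,100]+.5)*5,(proj(b,q)-[100,250]+.5)*5)
ax=[cad(-x,0,55+x*np.tan(np.radians(15))) for x in(0,40,60,79)]
print((proj(a,ax)-[300,100]+.5)*5,(proj(b,ax)-[100,250]+.5)*5)
E
```

```text
[[334.57120698 303.82284534]] [[434.65354197 204.78700487]]
[[254.72229845 286.24840931]] [[446.20560648 292.51720341]]
[[327.53074749 349.13054611]
 [299.39919586 370.90373754]
 [284.81842554 382.18892748]
 [270.63317439 393.16799443]] [[365.99345245 280.88843043]
 [444.10799596 262.93209939]
 [483.63413028 253.84615559]
 [521.47807414 245.14689994]]
```

```bash
python3 -m inch '[0.004,0,0.02,0,0,0,0.004,0,0.04,0,0,0,0.004,0,0.055,0,0,0,0.004,0,0.065,0,0,0,0.004,0,0.073,0,0,0,0.004,0,0.073,0,0,0,0.004,0,0.073,0,0,0]'; python3 - <<'E'
from h import *
g=np.array(cad(-60,1,72)); r=crot(15)
to(g,r);st()
a=cam("scene");b=cam("top")
crop(a,"s10",300,100,460,220,5); crop(b,"t10",100,250,260,370,5)
E
```

```text
time: 12.08
eef_pos: [476.9, 281.8, 224.4]
tool_rot: [179.8, 15.0, 100.7]
ft_force: [-0.1, 0.8, -0.1]
opening: 34.1
 row [-0.0009, -0.0011, 0.0041] [0.0004, 0.0, -0.0003] rows>=0.1
t12.08 tcp [476.9 281.8 224.4] rpy [179.8  15.  100.7] F [-0.1  0.8 -0.1] open 34.1 q [ 25.  26. -16.  52. -15. 105.]
```

View pics/s10.png

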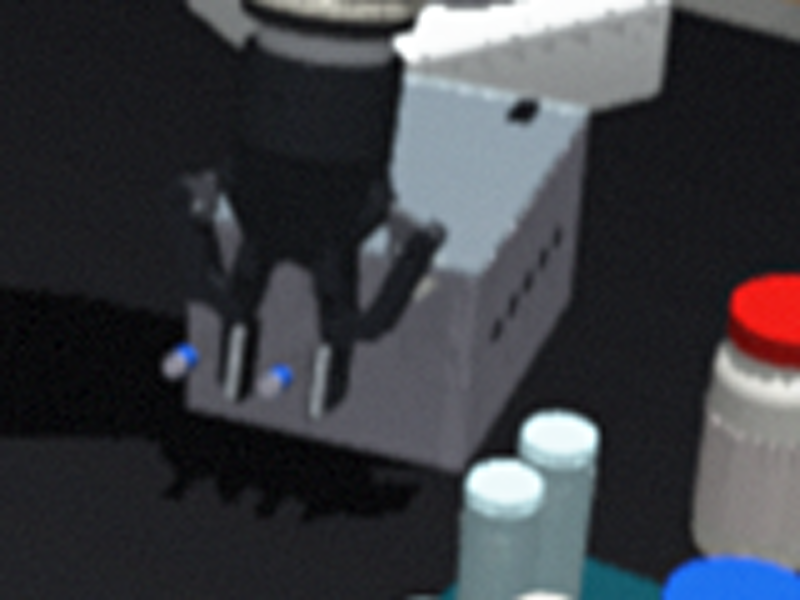

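View pics/t10.png

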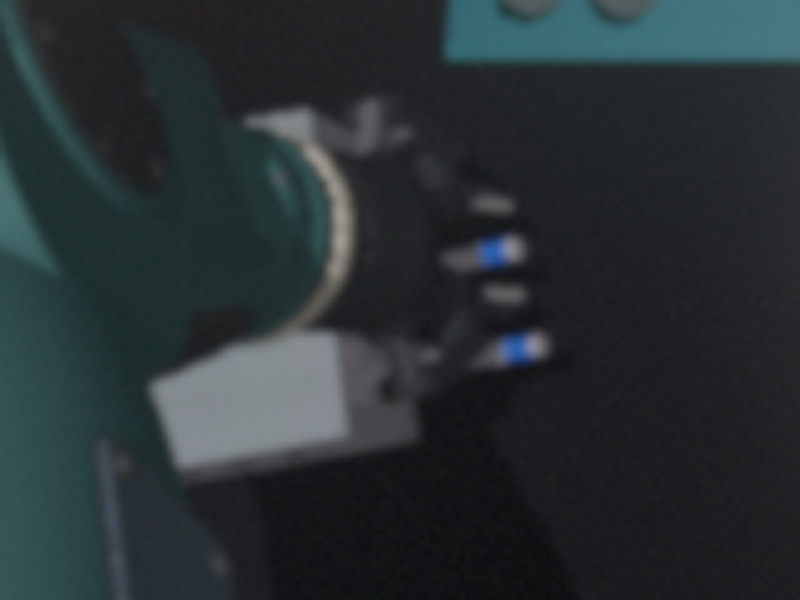

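```bash
python3 -m inch '[-0.001,-0.001,0.003,0,0,0,-0.001,-0.001,0.003,0,0,0,-0.001,-0.001,0.003,0,0,0,-0.001,-0.001,0.003,0,0,0,-0.001,-0.001,0.003,0,0,0,-0.001,-0.001,0.003,0,0,0,-0.001,-0.001,0.003,0,0,0,-0.001,-0.001,0.003,0,0,0]' 0 80; python3 - <<'E'
from h import *
st()
a=cam("scene");b=cam("top")
crop(a,"s11",300,100,460,220,5); crop(b,"t11",100,250,260,370,5)
E
```

```text
time: 12.85
eef_pos: [476.5, 280.4, 222.6]
tool_rot: [179.8, 15.0, 100.7]
ft_force: [0.4, 0.0, 1.2]
opening: 7.2
t12.85 tcp [476.5 280.4 222.6] rpy [179.8  15.  100.7] F [0.4 0.  1.2] open 7.2 q [ 25.  26. -16.  51. -15. 105.]
```

View pics/s11.png

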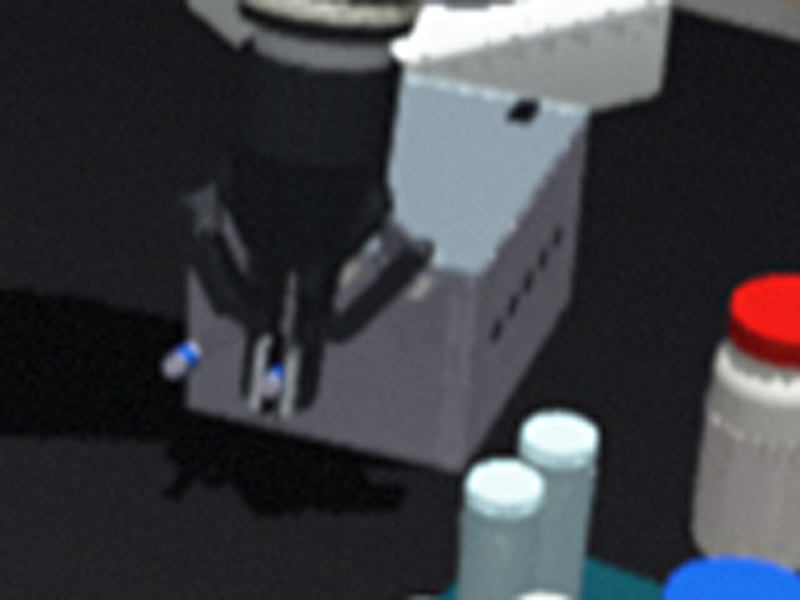

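View pics/t11.png

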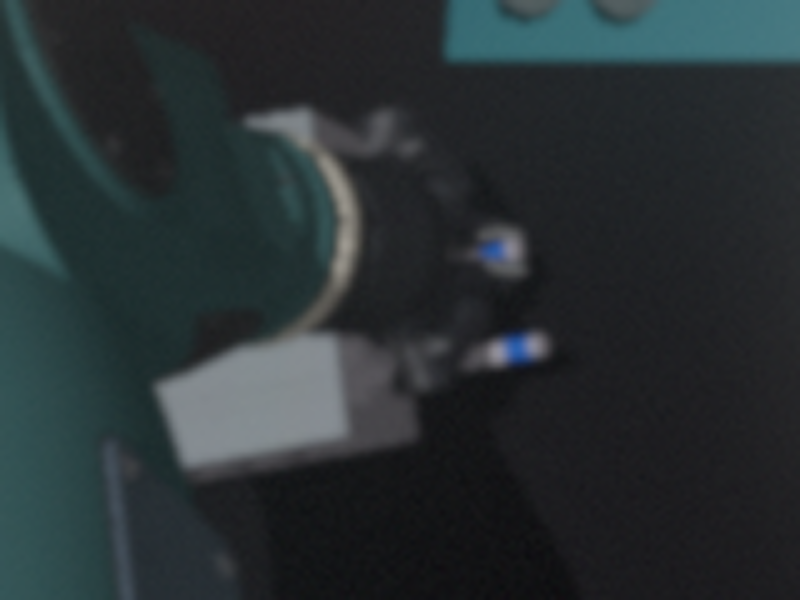

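```bash
python3 - <<'E'
from h import *
p,r=pose(); g=p+r.as_matrix()[:,2]*154.7; d=g-np.array(cad(0,0,0)); t=np.radians(CA[2]); print("grip caddy",d[0]*np.cos(t)+d[1]*np.sin(t),-d[0]*np.sin(t)+d[1]*np.cos(t),g[2])
for k in(.25,.5,.75,1):
    to(cad(-60-10*k,0.5,73+16*k),crot(15*(1-k)),tag=str(k))
E
```

```text
grip caddy -59.70878303747564 0.3141028158926922 73.15358238663308
0.25 row [-0.0172, 0.0004, -0.0033] [0.0005, 0.0104, -0.0003] rows>=0.5
0.5 row [-0.0341, 0.0005, -0.0061] [0.0005, 0.0208, -0.0003] rows>=1.0
0.75 row [-0.0509, 0.0005, -0.0081] [0.0005, 0.0312, -0.0003] rows>=1.6
1 row [-0.0676, 0.0005, -0.0092] [0.0005, 0.0417, -0.0002] rows>=2.1
```

```bash
python3 -m inch '[-0.0086,0.0004,-0.0017,0,0.0052,0,-0.0172,0.0004,-0.0033,0,0.0104,0,-0.0257,0.0004,-0.0048,0,0.0156,0,-0.0341,0.0004,-0.0061,0,0.0208,0,-0.0425,0.0004,-0.0071,0,0.026,0,-0.0509,0.0004,-0.0081,0,0.0312,0,-0.06,0.0004,-0.0087,0,0.036,0,-0.0676,0.0004,-0.0092,0,0.0417,0,-0.0676,0.0004,-0.0092,0,0.0417,0,-0.0676,0.0004,-0.0092,0,0.0417,0]'; python3 - <<'E'
from h import *
st()
a=cam("scene");b=cam("top")
to(cad(-70,0.5,89),crot(0))
crop(a,"s12",300,100,460,220,5); crop(b,"t12",100,250,260,370,5)
E
```

```text
time: 13.78
eef_pos: [486.2, 230.7, 243.7]
tool_rot: [179.8, 0.0, 100.7]
ft_force: [0.8, -0.5, -1.2]
opening: 7.3
t13.78 tcp [486.2 230.7 243.7] rpy [179.8   0.  100.7] F [ 0.8 -0.5 -1.2] open 7.3 q [ 17.  22. -19.  49.  -0.  96.]
 row [-0.0002, 0.0002, -0.0002] [0.0005, 0.0001, -0.0002] rows>=0.0
```

View pics/s12.png

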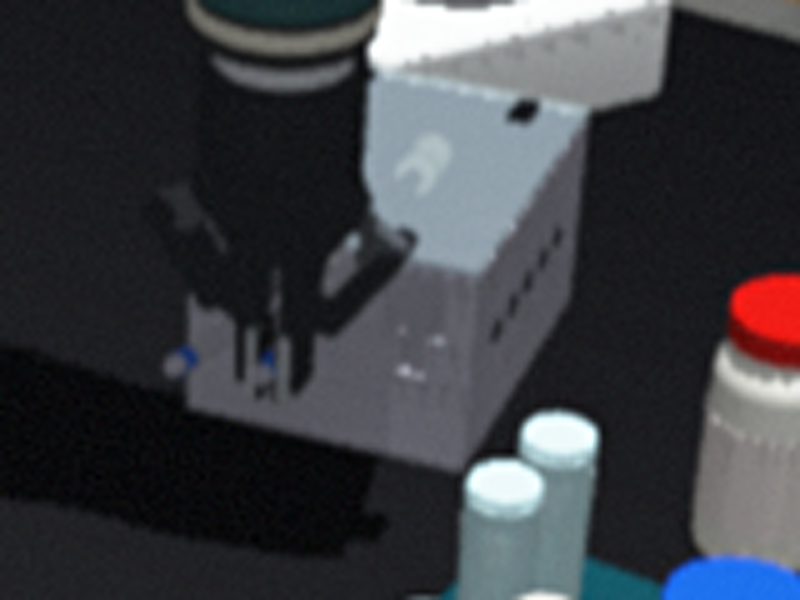

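View pics/t12.png

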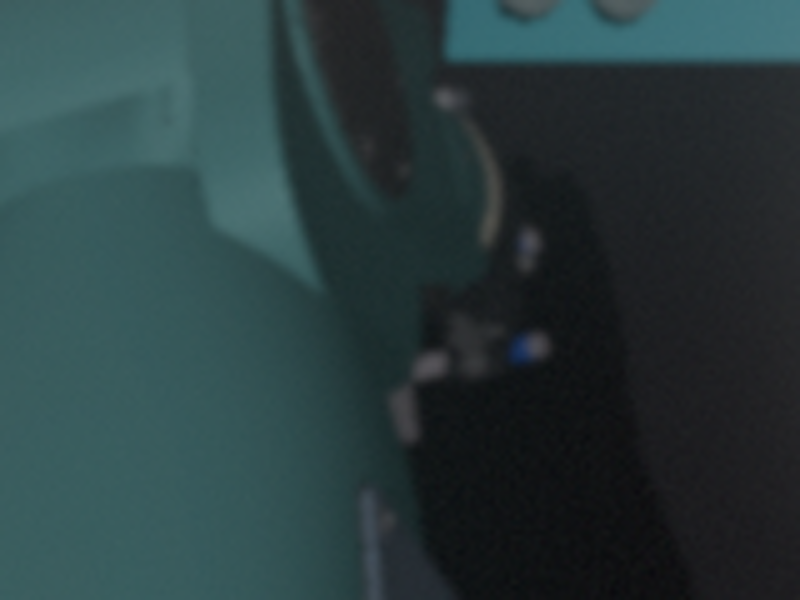

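```bash
python3 -m inch '[-0.015,0,0,0,0,0,-0.03,0,0,0,0,0,-0.045,0,0,0,0,0,-0.06,0,0,0,0,0,-0.075,0,0,0,0,0,-0.09,0,0,0,0,0,-0.105,0,0,0,0,0,-0.12,0,0,0,0,0,-0.13,0,0,0,0,0,-0.13,0,0,0,0,0,-0.13,0,0,0,0,0]'; python3 - <<'E'
from h import *
st()
a=cam("scene");b=cam("top")
pts=[cad(x,0.5,89) for x in (-40,-80,-120,-160,-195)]
to(cad(-175,0.5,89),crot(0))
crop(a,"s13",300,100,460,220,5,proj(a,pts)); crop(b,"t13",100,250,300,400,4,proj(b,pts))
E
```

```text
time: 14.8
eef_pos: [505.6, 128.7, 243.6]
tool_rot: [179.8, 0.0, 100.7]
ft_force: [-0.3, 0.1, -1.2]
opening: 7.2
t14.80 tcp [505.6 128.7 243.6] rpy [179.8   0.  100.7] F [-0.3  0.1 -1.2] open 7.2 q [  5.  21. -21.  48.  -0.  85.]
 row [-0.0019, 0.0004, -0.0002] [0.0005, 0.0001, -0.0001] rows>=0.0
```

View pics/s13.png

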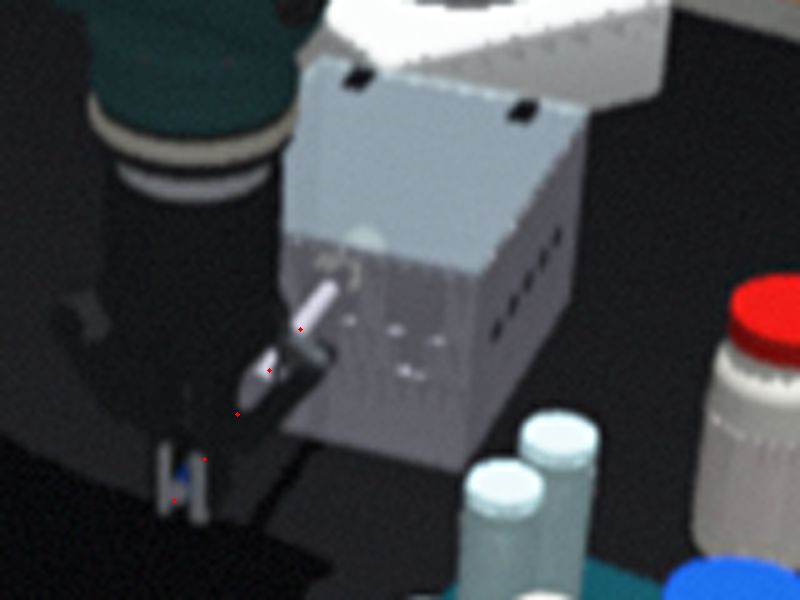

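View pics/t13.png

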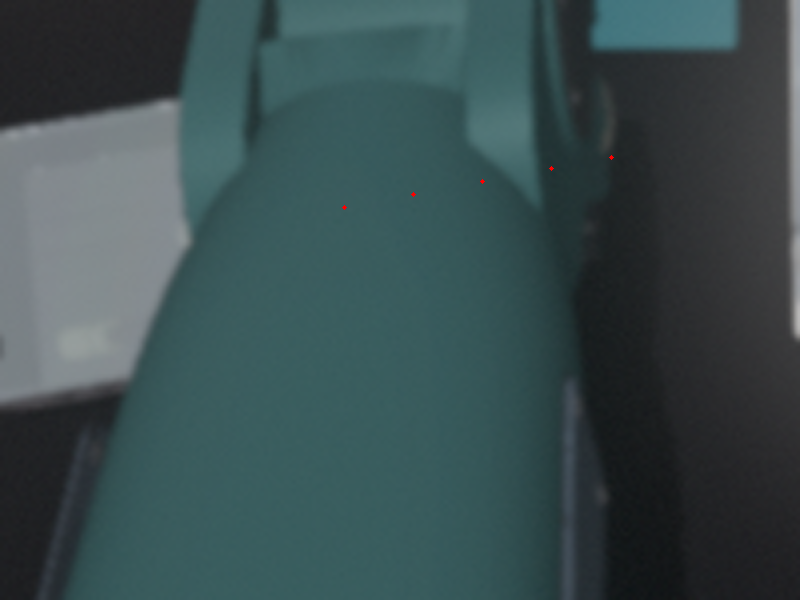

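```bash
python3 -m inch '[-0.006,0,0,0,0,0,-0.012,0,0,0,0,0,-0.018,0,0,0,0,0,-0.024,0,0,0,0,0,-0.030,0,0,0,0,0,-0.036,0,0,0,0,0,-0.042,0,0,0,0,0,-0.048,0,0,0,0,0,-0.054,0,0,0,0,0,-0.06,0,0,0,0,0,-0.066,0,0,0,0,0,-0.072,0,0,0,0,0,-0.078,0,0,0,0,0,-0.084,0,0,0,0,0,-0.09,0,0,0,0,0,-0.09,0,0,0,0,0,-0.09,0,0,0,0,0]'; python3 - <<'E'
from h import *
st()
a=cam("scene");b=cam("top")
crop(a,"s14",240,100,460,265,3.6)
E
```

```text
time: 16.32
eef_pos: [519.0, 58.4, 243.6]
tool_rot: [179.8, 0.0, 100.8]
ft_force: [-0.4, 0.3, -0.8]
opening: 7.3
t16.32 tcp [519.   58.4 243.6] rpy [179.8   0.  100.8] F [-0.4  0.3 -0.8] open 7.3 q [ -3.  21. -21.  48.   0.  77.]
```

View pics/s14.png

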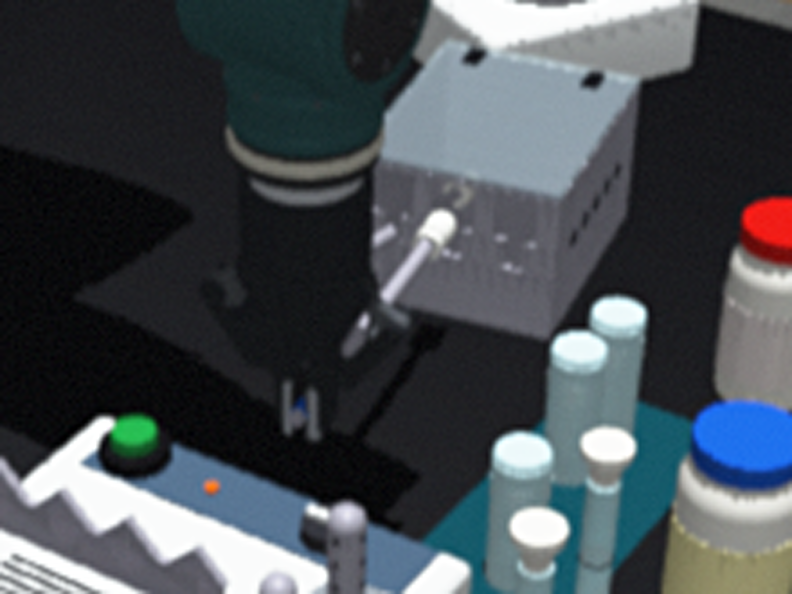

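```bash
python3 - <<'E'
from h import *
print(dry(5,-100,105)); r=R.from_euler('xyz',[180,0,91.4],degrees=True)
to(dry(5,-100,190),r); to(dry(5,-100,125),r)
E
```

```text
[np.float64(546.8720164105857), np.float64(-264.4531590589004), 105]
 row [-0.4034, -0.0409, -0.1263] [0.0005, 0.0, 0.0261] rows>=8.1
 row [-0.4034, -0.0412, -0.045] [0.0005, 0.0, 0.0261] rows>=7.8
```

```bash
python3 -m inch '[0,0,-0.04,0,0,0,0,0,-0.08,0,0,0,0,0,-0.126,0,0,0,-0.04,-0.004,-0.126,0,0,0.004,-0.08,-0.008,-0.126,0,0,0.008,-0.12,-0.012,-0.126,0,0,0.012,-0.16,-0.016,-0.126,0,0,0.016,-0.2,-0.02,-0.126,0,0,0.02,-0.24,-0.024,-0.126,0,0,0.024,-0.28,-0.028,-0.126,0,0,0.026,-0.32,-0.032,-0.126,0,0,0.026,-0.36,-0.036,-0.126,0,0,0.026,-0.39,-0.04,-0.126,0,0,0.026,-0.403,-0.041,-0.126,0,0,0.026,-0.403,-0.041,-0.126,0,0,0.026,-0.403,-0.041,-0.1,0,0,0.026,-0.403,-0.041,-0.08,0,0,0.026,-0.403,-0.041,-0.07,0,0,0.026,-0.403,-0.041,-0.07,0,0,0.026,-0.403,-0.041,-0.07,0,0,0.026]'; python3 - <<'E'
from h import *
st()
a=cam("scene");b=cam("top")
r=R.from_euler('xyz',[180,0,91.4],degrees=True)
to(dry(5,-100,107),r)
crop(a,"s15",170,180,390,345,3.6)
E
```

```text
time: 18.08
eef_pos: [547.0, -263.3, 300.1]
tool_rot: [179.8, -0.0, 91.5]
ft_force: [0.7, 0.2, -0.5]
opening: 7.3
t18.08 tcp [ 547.  -263.3  300.1] rpy [179.8  -0.   91.5] F [ 0.7  0.2 -0.5] open 7.3 q [-33.  26.  -3.  61.   0.  55.]
 row [-0.0008, -0.0006, 0.0487] [0.0007, 0.0001, 0.0002] rows>=0.9
```

View pics/s15.png

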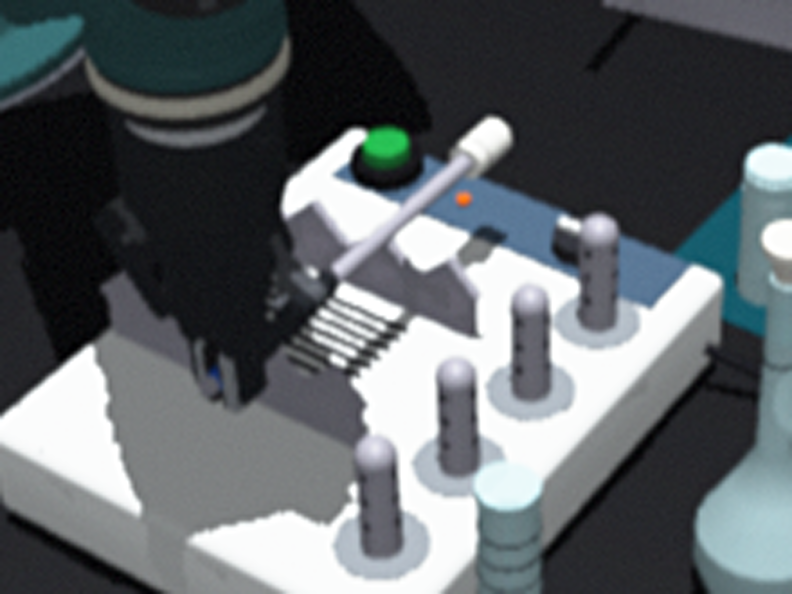

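```bash
python3 - <<'E'
from h import *
a=cam("scene")
p,r=pose();M=r.as_matrix();g=p+M[:,2]*154.7
print(g)
pts=[g+M[:,0]*k for k in(-20,0,100,150,195,225)]
pts2=[dry(5,y,105) for y in (-50,50)]+[dry(x,y,120) for y in(-50,50) for x in(-62.5,-17.5,27.5)]
crop(a,"s16",170,180,390,345,3.6,np.vstack([proj(a,pts),proj(a,pts2)]))
E
```

```text
[ 547.88607302 -264.01969268  146.02799403]
```

View pics/s16.png

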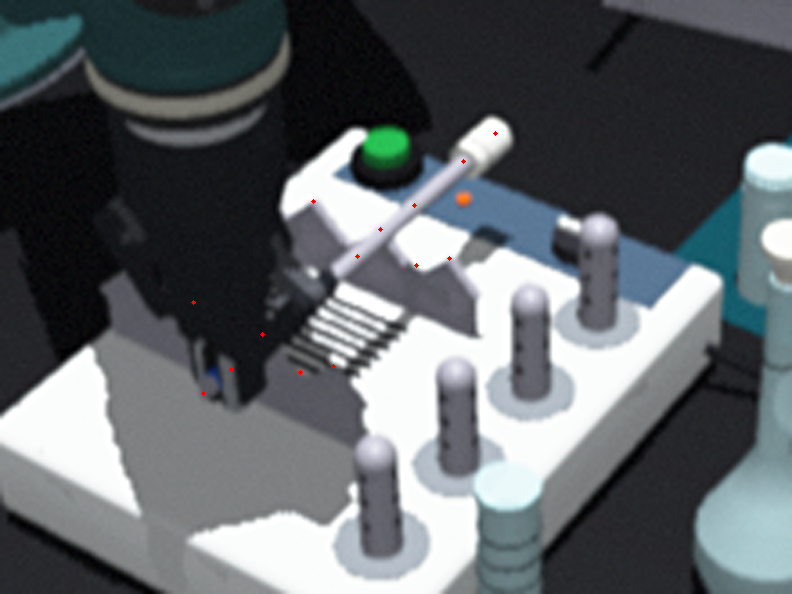

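```bash
python3 -m inch '[-0.001,0,0.01,0,0,0,-0.001,0,0.02,0,0,0,-0.001,0,0.03,0,0,0,-0.001,0,0.038,0,0,0,-0.001,0,0.044,0,0,0,-0.001,0,0.044,0,0,0,-0.001,0,0.044,0,0,0]'; python3 -m inch '[0,0,0.0015,0,0,0,0,0,0.003,0,0,0,0,0,0.003,0,0,0]'; python3 -m inch '[0,0,0.001,0,0,0,0,0,0.002,0,0,0,0,0,0.002,0,0,0]'
```

```text
time: 18.82
eef_pos: [547.3, -264.8, 265.2]
tool_rot: [179.8, 0.0, 91.5]
ft_force: [-0.2, 0.3, -0.4]
opening: 7.1
time: 19.07
eef_pos: [547.3, -264.8, 262.8]
tool_rot: [179.8, 0.0, 91.5]
ft_force: [1.1, -0.4, 0.1]
opening: 7.2
time: 19.32
eef_pos: [547.4, -264.8, 261.2]
tool_rot: [179.8, 0.0, 91.5]
ft_force: [0.7, -0.4, -0.1]
opening: 7.0
```

```bash
python3 -m inch '[0,0,0.0015,0,0,0,0,0,0.002,0,0,0,0,0,0.002,0,0,0]'; python3 -m inch '[0,0,0.001,0,0,0,0,0,0.0015,0,0,0,0,0,0.0015,0,0,0]'; python3 -c "
from h import *
a=cam('scene');crop(a,'s17',170,180,390,345,3.6)"
```

```text
time: 19.57
eef_pos: [547.4, -264.8, 259.8]
tool_rot: [179.7, 0.0, 91.5]
ft_force: [0.0, -1.1, 2.8]
opening: 7.1
time: 19.82
eef_pos: [547.5, -264.9, 258.8]
tool_rot: [179.7, 0.1, 91.5]
ft_force: [-0.7, -1.1, 7.0]
opening: 7.5
```

View pics/s17.png

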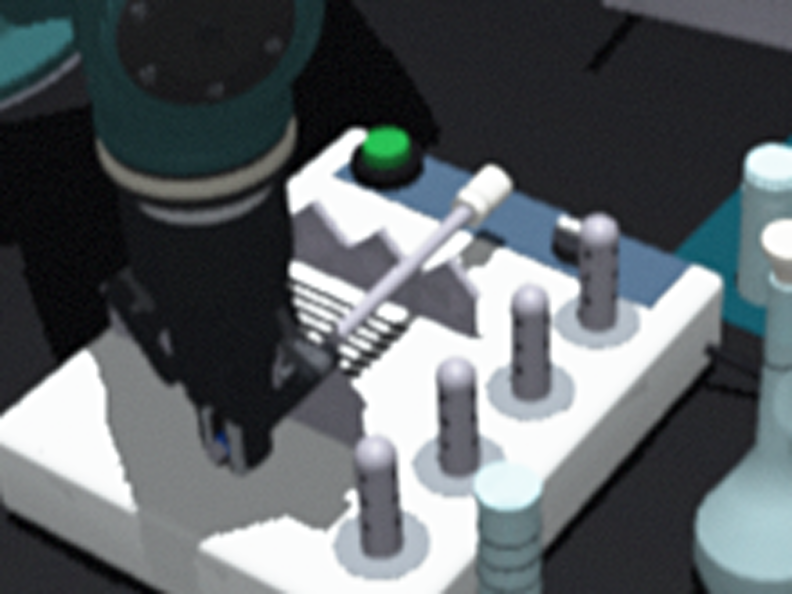

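```bash
python3 -m inch '[0,0,-0.0005,0,0,0,0,0,-0.0005,0,0,0]';python3 -m inch '[0,0,0,0,0,0,0,0,0,0,0,0,0,0,0,0,0,0,0,0,0,0,0,0]' 35; python3 -m inch '[0,0,-0.02,0,0,0,0,0,-0.05,0,0,0,0,0,-0.09,0,0,0,0,0,-0.12,0,0,0,0,0,-0.12,0,0,0,0,0,-0.12,0,0,0]' 40; python3 -c "
from h import *
st()
a=cam('scene');crop(a,'s18',170,180,390,345,3.6)
g=np.array(cad(-64,45.5,74)); r=crot(15)
to(g-r.as_matrix()[:,2]*140,r)
"
```

```text
time: 20.03
eef_pos: [547.4, -264.8, 259.4]
tool_rot: [179.7, 0.1, 91.5]
ft_force: [-1.7, 0.3, 4.7]
opening: 7.5
time: 20.37
eef_pos: [547.4, -264.8, 259.2]
tool_rot: [179.7, 0.1, 91.5]
ft_force: [-0.7, -0.5, 1.1]
opening: 30.1
time: 20.87
eef_pos: [547.2, -264.9, 356.2]
tool_rot: [179.6, 0.1, 91.5]
ft_force: [-0.3, 0.0, -0.4]
opening: 34.0
t20.87 tcp [ 547.2 -264.9  356.2] rpy [1.796e+02 1.000e-01 9.150e+01] F [-0.3  0.  -0.4] open 34.0 q [-34.  24.   3.  69.   0.  55.]
 row [0.7138, -0.1323, -0.006] [-0.0026, -0.0413, -0.026] rows>=13.9
```

View pics/s18.png

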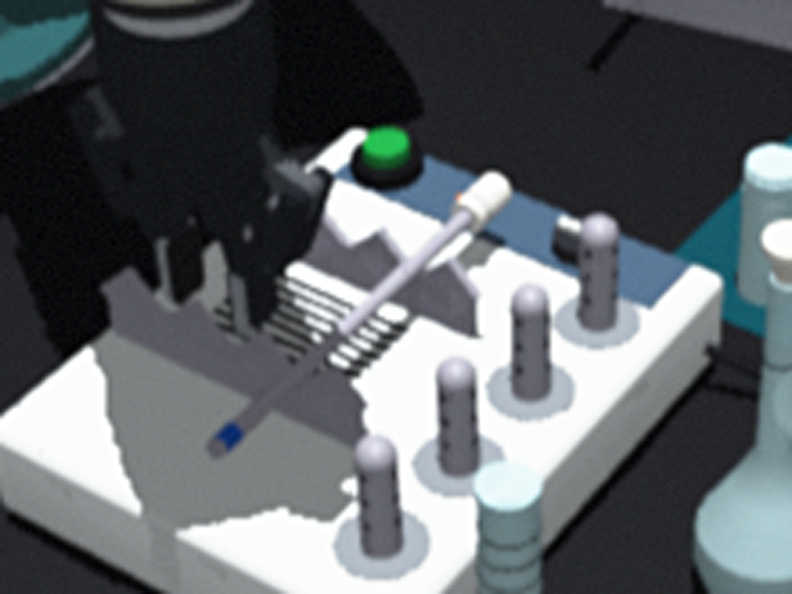

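```bash
python3 -m inch '[0.714,-0.132,-0.006,-0.0026,-0.0413,-0.026,0.714,-0.132,-0.006,-0.0026,-0.0413,-0.026,0.714,-0.132,-0.006,-0.0026,-0.0413,-0.026,0.714,-0.132,-0.006,-0.0026,-0.0413,-0.026,0.714,-0.132,-0.006,-0.0026,-0.0413,-0.026,0.714,-0.132,-0.006,-0.0026,-0.0413,-0.026,0.714,-0.132,-0.006,-0.0026,-0.0413,-0.026,0.714,-0.132,-0.006,-0.0026,-0.0413,-0.026,0.714,-0.132,-0.006,-0.0026,-0.0413,-0.026,0.714,-0.132,-0.006,-0.0026,-0.0413,-0.026,0.714,-0.132,-0.006,-0.0026,-0.0413,-0.026,0.714,-0.132,-0.006,-0.0026,-0.0413,-0.026,0.714,-0.132,-0.006,-0.0026,-0.0413,-0.026,0.714,-0.132,-0.006,-0.0026,-0.0413,-0.026,0.714,-0.132,-0.006,-0.0026,-0.0413,-0.026,0.714,-0.132,-0.006,-0.0026,-0.0413,-0.026,0.714,-0.132,-0.006,-0.0026,-0.0413,-0.026]'; python3 - <<'E'
from h import *
st()
a=cam("scene");b=cam("top")
crop(a,"s19",300,100,460,220,5); crop(b,"t19",100,250,260,370,5)
for cz in(0,):
    ax=[cad(-x,44,55+x*np.tan(np.radians(15))) for x in(0,40,60,85)]
    print((proj(a,ax)-[300,100]+.5)*5,(proj(b,ax)-[100,250]+.5)*5)
E
```

```text
time: 22.33
eef_pos: [426.6, 303.4, 357.6]
tool_rot: [-179.9, 15.0, 100.9]
ft_force: [-0.3, -0.5, -0.4]
opening: 34.2
t22.33 tcp [426.6 303.4 357.6] rpy [-179.9   15.   100.9] F [-0.3 -0.5 -0.4] open 34.2 q [ 30.  19.  -6.  71. -14. 109.]
[[244.41751948 330.27962794]
 [214.55476369 351.40508773]
 [199.08171172 362.35100778]
 [179.20607827 376.41139451]] [[377.57470046 373.48394914]
 [456.44227728 356.1202403 ]
 [496.35346358 347.33328062]
 [546.69772183 336.24934629]]
```

View pics/s19.png

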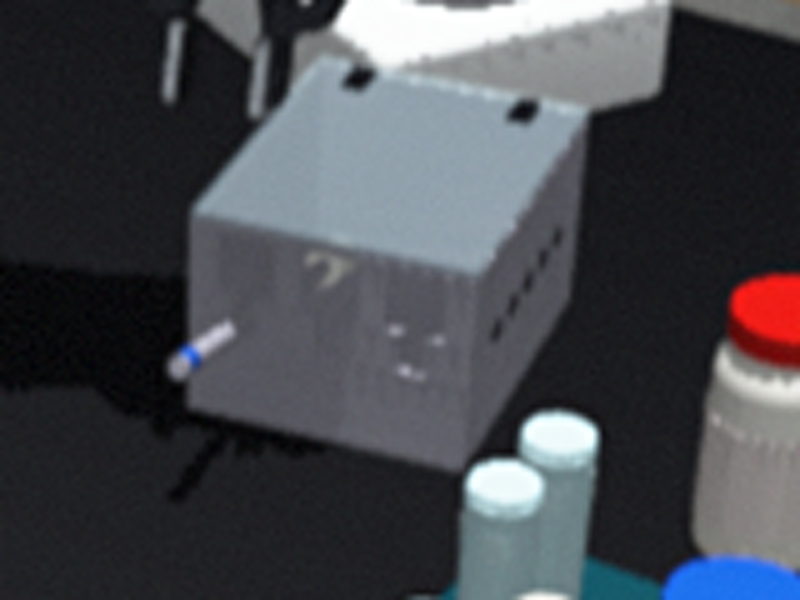

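View pics/t19.png

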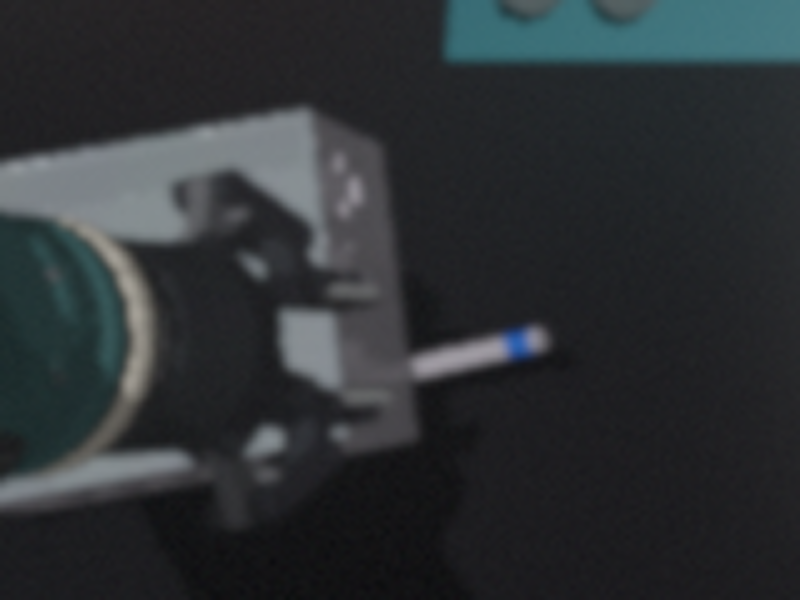

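```bash
python3 - <<'E'
from h import *
a=cam("scene");b=cam("top")
crop(a,"s20",325,155,365,185,20); crop(b,"t20",175,305,215,335,20)
E
```

```text
(no output)
```

View pics/s20.png

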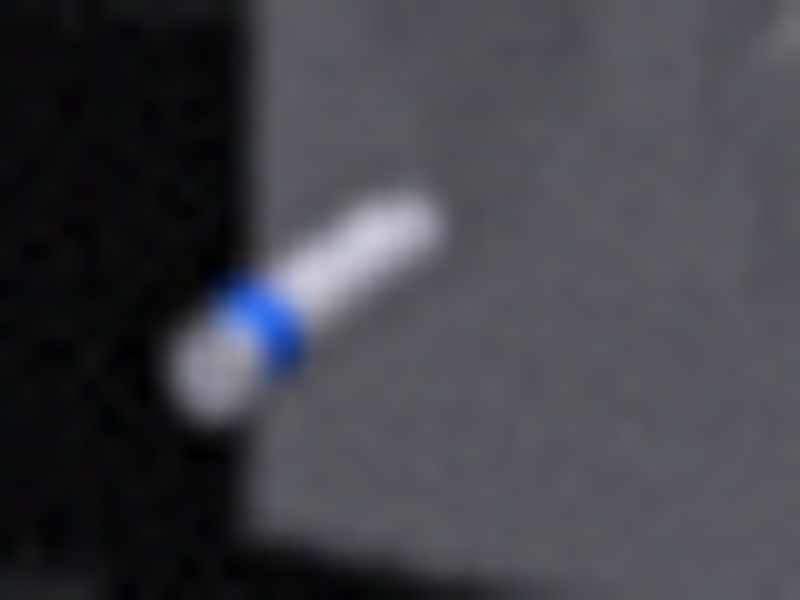

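View pics/t20.png

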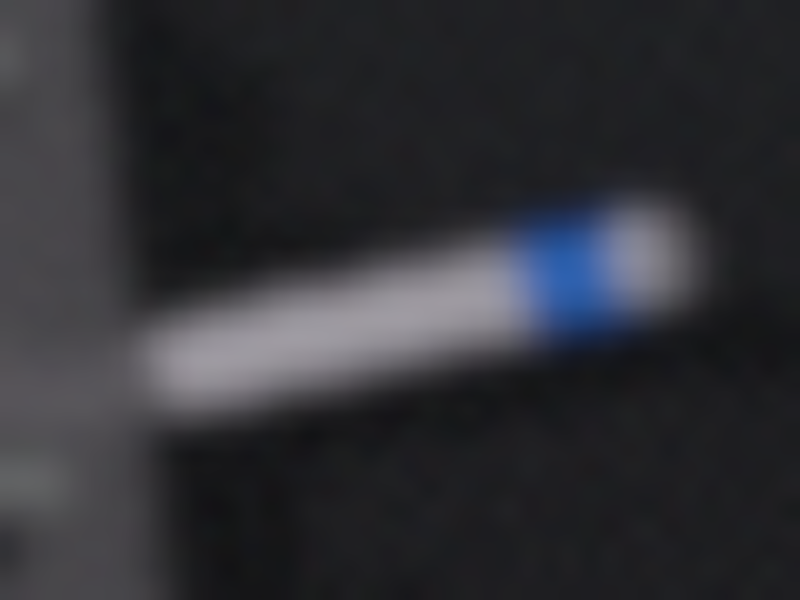

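```bash
python3 - <<'E'
from h import *
a=cam("scene");b=cam("top")
e,k=tri(a,(325+210/20-.5,155+375/20-.5),b,(175+690/20-.5,305+246/20-.5))
m,k2=tri(a,(325+260/20-.5,155+328/20-.5),b,(175+570/20-.5,305+275/20-.5))
t=np.radians(CA[2])
for q in(e,m):
    d=q-np.array(cad(0,0,0)); print(q,"caddy",d[0]*np.cos(t)+d[1]*np.sin(t),-d[0]*np.sin(t)+d[1]*np.cos(t)); 
print(k,k2)
g=np.array(cad(-63,44.5,73.5)); r=crot(15)
to(g-r.as_matrix()[:,2]*60,r);to(g,r)
E
```

```text
[446.07818836 206.77640807  82.61247606] caddy -86.28596716263367 44.54419558762241
[443.22369709 221.14288317  80.51131983] caddy -71.6390089393261 44.64589149521057
[np.float64(0.1413878574184289), np.float64(0.14138785741859006)] [np.float64(0.5700787599931452), np.float64(0.5700787599933687)]
 row [0.0022, 0.0009, 0.1002] [-0.0001, -0.0, -0.0002] rows>=1.9
 row [0.0022, 0.0009, 0.1752] [-0.0001, -0.0, -0.0002] rows>=3.4
```

```bash
python3 -m inch '[0.002,0.001,0.03,0,0,0,0.002,0.001,0.06,0,0,0,0.002,0.001,0.09,0,0,0,0.002,0.001,0.115,0,0,0,0.002,0.001,0.135,0,0,0,0.002,0.001,0.15,0,0,0,0.002,0.001,0.16,0,0,0,0.002,0.001,0.169,0,0,0,0.002,0.001,0.1745,0,0,0,0.002,0.001,0.1745,0,0,0,0.002,0.001,0.1745,0,0,0]'; python3 - <<'E'
from h import *
g=np.array(cad(-63,44.5,73)); r=crot(15)
to(g,r);st()
a=cam("scene");b=cam("top")
crop(a,"s21",300,100,460,220,5); crop(b,"t21",100,250,260,370,5)
E
```

```text
time: 23.55
eef_pos: [434.4, 269.0, 223.8]
tool_rot: [180.0, 15.0, 100.7]
ft_force: [0.6, 1.0, 0.2]
opening: 33.9
 row [0.0004, -0.0003, 0.0016] [-0.0, -0.0001, -0.0003] rows>=0.0
t23.55 tcp [434.4 269.  223.8] rpy [180.   15.  100.7] F [0.6 1.  0.2] open 33.9 q [ 26.  23. -22.  49. -14. 106.]
```

View pics/s21.png

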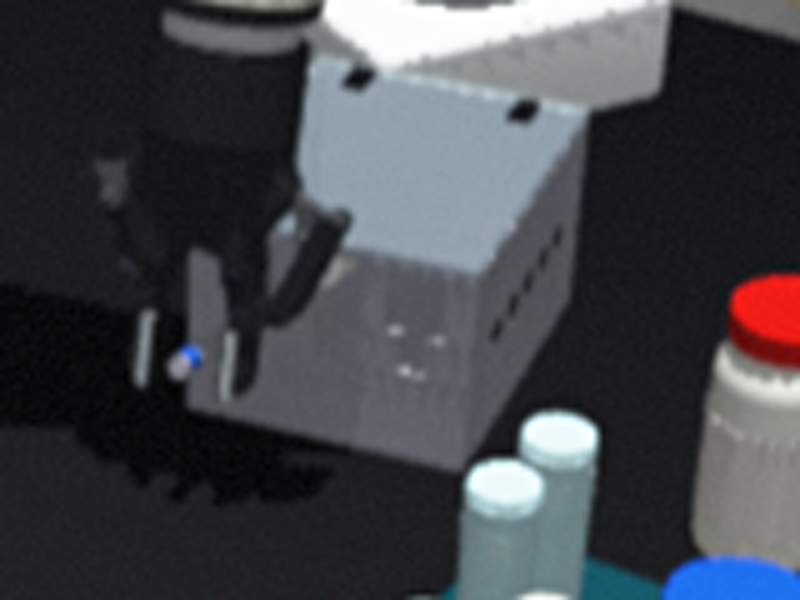

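View pics/t21.png

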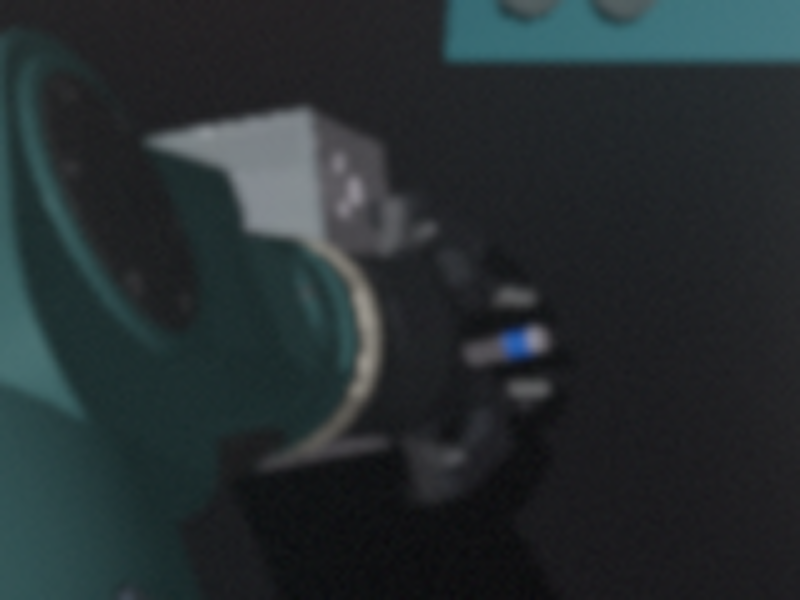

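Centred between the fingers. Close and tilt level.

```bash
python3 -m inch '[0,0,0.001,0,0,0,0,0,0.001,0,0,0,0,0,0.001,0,0,0,0,0,0.001,0,0,0,0,0,0.001,0,0,0,0,0,0.001,0,0,0,0,0,0.001,0,0,0,0,0,0.001,0,0,0]' 0 80; python3 - <<'E'
from h import *
st()
for k in(.5,1):
    to(cad(-63-10*k,44.5,73+16*k),crot(15*(1-k)),tag=str(k))
E
```

```text
time: 24.32
eef_pos: [434.5, 269.0, 223.3]
tool_rot: [179.9, 15.0, 100.7]
ft_force: [0.5, 1.2, 0.9]
opening: 7.2
t24.32 tcp [434.5 269.  223.3] rpy [179.9  15.  100.7] F [0.5 1.2 0.9] open 7.2 q [ 26.  23. -22.  49. -14. 106.]
0.5 row [-0.0336, -0.0004, -0.0054] [0.0001, 0.0207, -0.0003] rows>=1.0
1 row [-0.067, -0.0003, -0.0085] [0.0001, 0.0416, -0.0002] rows>=2.1
```

```bash
python3 -m inch '[-0.0086,0,-0.0017,0,0.0052,0,-0.0172,0,-0.0033,0,0.0104,0,-0.0257,0,-0.0046,0,0.0156,0,-0.0338,0,-0.0056,0,0.0208,0,-0.0425,0,-0.0067,0,0.026,0,-0.0509,0,-0.0075,0,0.0312,0,-0.06,0,-0.0081,0,0.036,0,-0.067,0,-0.0085,0,0.0417,0,-0.067,0,-0.0085,0,0.0417,0,-0.067,0,-0.0085,0,0.0417,0]'; python3 -m inch '[-0.015,0,0,0,0,0,-0.03,0,0,0,0,0,-0.045,0,0,0,0,0,-0.06,0,0,0,0,0,-0.075,0,0,0,0,0,-0.09,0,0,0,0,0,-0.105,0,0,0,0,0,-0.115,0,0,0,0,0,-0.12,0,0,0,0,0,-0.12,0,0,0,0,0,-0.12,0,0,0,0,0]'; python3 - <<'E'
from h import *
st()
a=cam("scene");b=cam("top")
p,r=pose();M=r.as_matrix();g=p+M[:,2]*154.7
pts=[g+M[:,0]*k for k in(0,80,120,160)]
crop(a,"s22",300,100,460,220,5,proj(a,pts))
E
```

```text
time: 25.15
eef_pos: [443.8, 219.6, 243.6]
tool_rot: [180.0, 0.0, 100.7]
ft_force: [-0.5, 0.2, -1.3]
opening: 7.2
time: 26.07
eef_pos: [461.7, 125.1, 243.6]
tool_rot: [180.0, 0.0, 100.7]
ft_force: [0.5, 0.4, -0.4]
opening: 7.5
t26.07 tcp [461.7 125.1 243.6] rpy [180.    0.  100.7] F [ 0.5  0.4 -0.4] open 7.5 q [  5.  17. -27.  46.  -0.  85.]
```

View pics/s22.png

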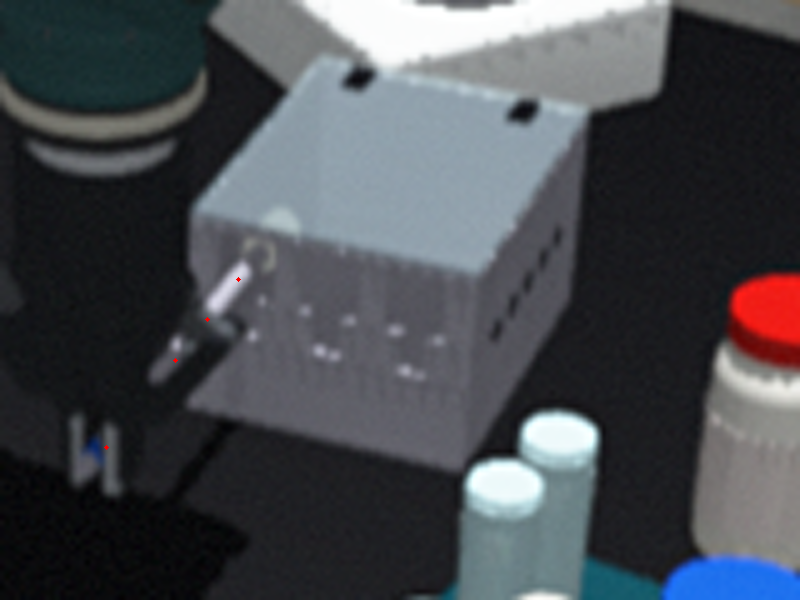

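```bash
python3 -m inch '[-0.006,0,0,0,0,0,-0.012,0,0,0,0,0,-0.018,0,0,0,0,0,-0.024,0,0,0,0,0,-0.030,0,0,0,0,0,-0.036,0,0,0,0,0,-0.042,0,0,0,0,0,-0.048,0,0,0,0,0,-0.054,0,0,0,0,0,-0.06,0,0,0,0,0,-0.066,0,0,0,0,0,-0.072,0,0,0,0,0,-0.078,0,0,0,0,0,-0.084,0,0,0,0,0,-0.09,0,0,0,0,0,-0.1,0,0,0,0,0,-0.105,0,0,0,0,0,-0.105,0,0,0,0,0,-0.105,0,0,0,0,0]'; python3 - <<'E'
from h import *
st()
a=cam("scene");b=cam("top")
crop(a,"s23",240,100,460,265,3.6)
r=R.from_euler('xyz',[180,0,91.4],degrees=True)
to(dry(-40,-100,190),r); to(dry(-40,-100,107),r)
E
```

```text
time: 27.75
eef_pos: [477.3, 42.8, 243.6]
tool_rot: [180.0, 0.0, 100.7]
ft_force: [0.5, 0.0, -1.0]
opening: 7.3
t27.75 tcp [477.3  42.8 243.6] rpy [180.    0.  100.7] F [ 0.5  0.  -1. ] open 7.3 q [ -5.  17. -27.  46.  -0.  75.]
 row [-0.3848, -0.0414, -0.1263] [0.0001, 0.0, 0.0259] rows>=7.8
 row [-0.3848, -0.0415, -0.0226] [0.0001, 0.0, 0.0259] rows>=7.4
```

View pics/s23.png

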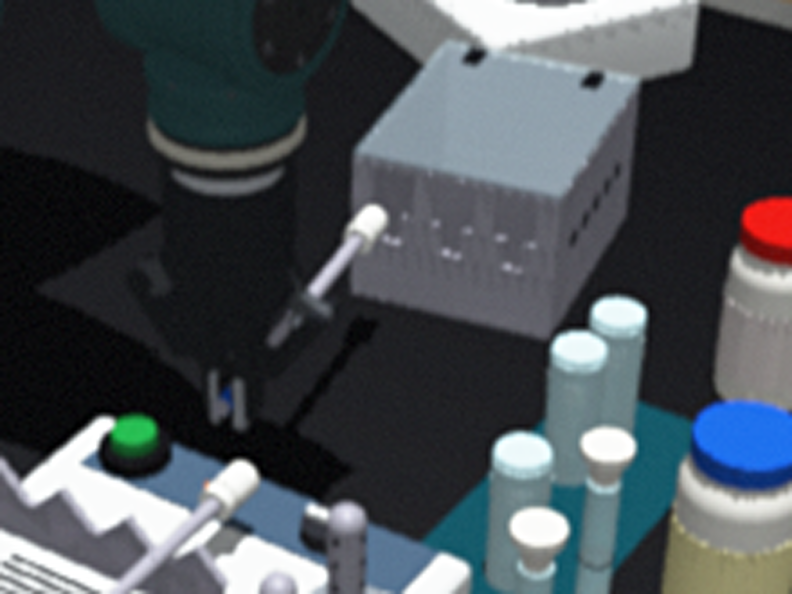

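```bash
python3 -m inch '[0,0,-0.04,0,0,0,0,0,-0.08,0,0,0,0,0,-0.126,0,0,0,-0.04,-0.004,-0.126,0,0,0.004,-0.08,-0.008,-0.126,0,0,0.008,-0.12,-0.012,-0.126,0,0,0.012,-0.16,-0.016,-0.126,0,0,0.016,-0.2,-0.02,-0.126,0,0,0.02,-0.24,-0.024,-0.126,0,0,0.024,-0.28,-0.028,-0.126,0,0,0.026,-0.32,-0.032,-0.126,0,0,0.026,-0.36,-0.038,-0.126,0,0,0.026,-0.38,-0.041,-0.126,0,0,0.026,-0.385,-0.041,-0.126,0,0,0.026,-0.385,-0.041,-0.126,0,0,0.026,-0.385,-0.041,-0.1,0,0,0.026,-0.385,-0.041,-0.08,0,0,0.026,-0.385,-0.041,-0.07,0,0,0.026,-0.385,-0.041,-0.07,0,0,0.026,-0.385,-0.041,-0.07,0,0,0.026]'; python3 - <<'E'
from h import *
st()
a=cam("scene");b=cam("top")
r=R.from_euler('xyz',[180,0,91.4],degrees=True)
to(dry(-40,-100,107),r)
p,r=pose();M=r.as_matrix();g=p+M[:,2]*154.7
pts=[g+M[:,0]*k for k in(-20,0,100,150,195,221)]
crop(a,"s24",170,180,390,345,3.6,proj(a,pts))
E
```

```text
time: 29.52
eef_pos: [502.4, -264.7, 300.1]
tool_rot: [180.0, -0.0, 91.4]
ft_force: [-0.2, 0.4, -0.9]
opening: 7.6
t29.52 tcp [ 502.4 -264.7  300.1] rpy [180.   -0.   91.4] F [-0.2  0.4 -0.9] open 7.6 q [-36.  22.  -9.  59.   0.  53.]
 row [-0.0003, -0.0009, 0.0487] [0.0003, 0.0001, 0.0] rows>=0.9
```

View pics/s24.png

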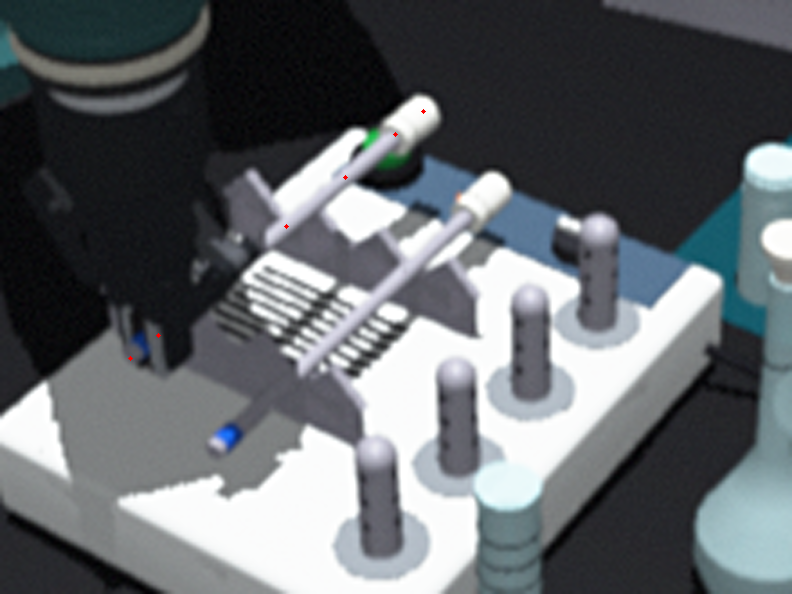

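```bash
python3 -m inch '[0,-0.001,0.01,0,0,0,0,-0.001,0.02,0,0,0,0,-0.001,0.03,0,0,0,0,-0.001,0.038,0,0,0,0,-0.001,0.044,0,0,0,0,-0.001,0.049,0,0,0,0,-0.001,0.049,0,0,0]'; python3 -m inch '[0,0,0.0015,0,0,0,0,0,0.003,0,0,0,0,0,0.003,0,0,0]'; python3 -m inch '[0,0,0.001,0,0,0,0,0,0.002,0,0,0,0,0,0.002,0,0,0]'
```

```text
time: 30.2
eef_pos: [501.7, -265.3, 260.6]
tool_rot: [179.9, 0.0, 91.4]
ft_force: [0.5, 0.1, -1.2]
opening: 7.4
time: 30.45
eef_pos: [501.9, -265.3, 258.6]
tool_rot: [179.9, 0.0, 91.4]
ft_force: [0.0, 0.8, 4.8]
opening: 7.2
time: 30.7
eef_pos: [501.9, -265.4, 257.6]
tool_rot: [179.9, 0.1, 91.4]
ft_force: [-1.7, -0.0, 9.1]
opening: 7.3
```

```bash
python3 -m inch '[0,0,-0.0007,0,0,0,0,0,-0.0007,0,0,0]';python3 -m inch '[0,0,0,0,0,0,0,0,0,0,0,0,0,0,0,0,0,0,0,0,0,0,0,0]' 35; python3 -m inch '[0,0,-0.02,0,0,0,0,0,-0.05,0,0,0,0,0,-0.09,0,0,0,0,0,-0.13,0,0,0,0,0,-0.17,0,0,0,0,0,-0.17,0,0,0,0,0,-0.17,0,0,0]' 50; python3 -c "
from h import *
st()
a=cam('scene');crop(a,'s25',170,180,390,345,3.6)
b=cam('top');crop(b,'t25',280,200,440,350,4)
to([650.9,81.4,150],down(91.4)); to([650.9,81.4,220],down(91.4)) 
"
```

```text
time: 30.87
eef_pos: [501.9, -265.3, 258.7]
tool_rot: [179.8, 0.1, 91.4]
ft_force: [-2.0, 1.9, 6.0]
opening: 7.1
time: 31.2
eef_pos: [501.9, -265.3, 258.7]
tool_rot: [179.8, 0.1, 91.4]
ft_force: [-0.8, -0.3, 0.8]
opening: 29.6
time: 31.78
eef_pos: [501.7, -265.3, 396.2]
tool_rot: [179.7, 0.2, 91.4]
ft_force: [-0.3, 1.0, -1.3]
opening: 43.0
t31.78 tcp [ 501.7 -265.3  396.2] rpy [179.7   0.2  91.4] F [-0.3  1.  -1.3] open 43.0 q [-36.  19.   2.  72.   0.  52.]
 row [0.4284, 0.1973, 0.1117] [0.0003, 0.0001, 0.0] rows>=9.3
 row [0.4284, 0.1975, 0.0242] [0.0003, 0.0001, 0.0] rows>=9.1
```

View pics/s25.png

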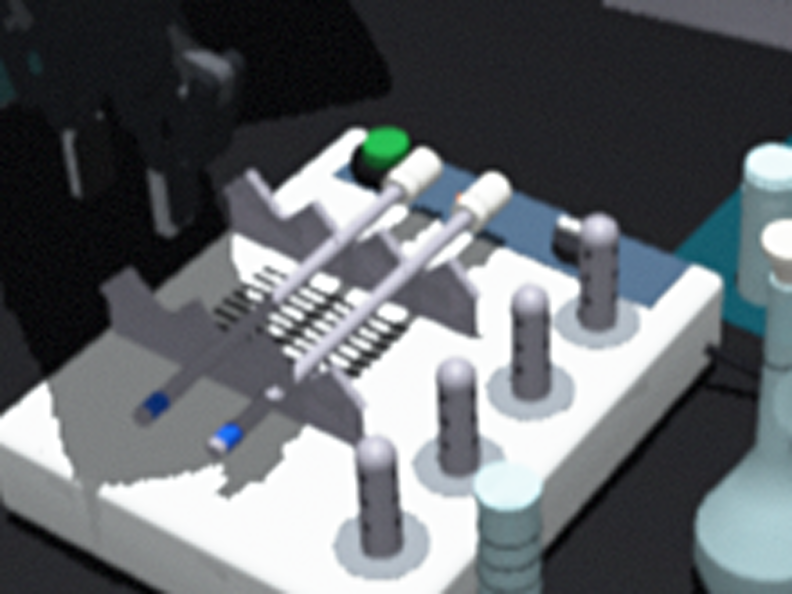

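```bash
python3 - <<'E'
from h import *
b=cam("top");a=cam("scene")
print("red cap",tri(a,(458,165),b,(152,209))); print("blue cap",tri(a,(448,224),b,(253,174)))
for y in(-97.5,-32.5,32.5,97.5): print(np.round(dry(90,y,70),1))
to([650.5,81.4,140],down(91.4)); to([650.5,81.4,68],down(91.4))
E
```

```text
red cap (array([692.00816967, 342.84802893, 121.28775061]), [np.float64(0.4438017698884645), np.float64(0.4438017698877808)])
blue cap (array([774.66771395, 109.53042265, 133.45567367]), [np.float64(1.1079261929322795), np.float64(1.1079261929332407)])
[ 631.8 -259.9   70. ]
[ 630.2 -195.    70. ]
[ 628.7 -130.    70. ]
[627.2 -65.   70. ]
 row [0.4284, 0.1969, 0.1238] [0.0002, 0.0, 0.0] rows>=9.4
 row [0.4284, 0.1968, 0.2138] [0.0002, 0.0, 0.0] rows>=9.9
```

```bash
python3 -m inch '[0.428,0.197,0.05,0,0,0,0.428,0.197,0.05,0,0,0,0.428,0.197,0.05,0,0,0,0.428,0.197,0.05,0,0,0,0.428,0.197,0.05,0,0,0,0.428,0.197,0.05,0,0,0,0.428,0.197,0.05,0,0,0,0.428,0.197,0.05,0,0,0,0.428,0.197,0.05,0,0,0,0.428,0.197,0.05,0,0,0,0.428,0.197,0.08,0,0,0,0.428,0.197,0.11,0,0,0,0.428,0.197,0.12,0,0,0,0.428,0.197,0.12,0,0,0,0.428,0.197,0.12,0,0,0]' 62; python3 - <<'E'
from h import *
st()
to([650.5,81.4,68],down(91.4))
a=cam("scene");b=cam("top")
crop(a,"s26",320,160,460,280,5); crop(b,"t26",180,200,320,300,5)
E
```

```text
time: 33.23
eef_pos: [650.5, 80.8, 297.9]
tool_rot: [180.0, -0.0, 91.4]
ft_force: [0.4, -0.2, 0.5]
opening: 53.0
t33.23 tcp [650.5  80.8 297.9] rpy [180.   -0.   91.4] F [ 0.4 -0.2  0.5] open 53.0 q [-0. 30.  5. 65.  0. 89.]
 row [0.0008, 0.0, 0.094] [0.0001, -0.0, -0.0] rows>=1.8
```

View pics/s26.png

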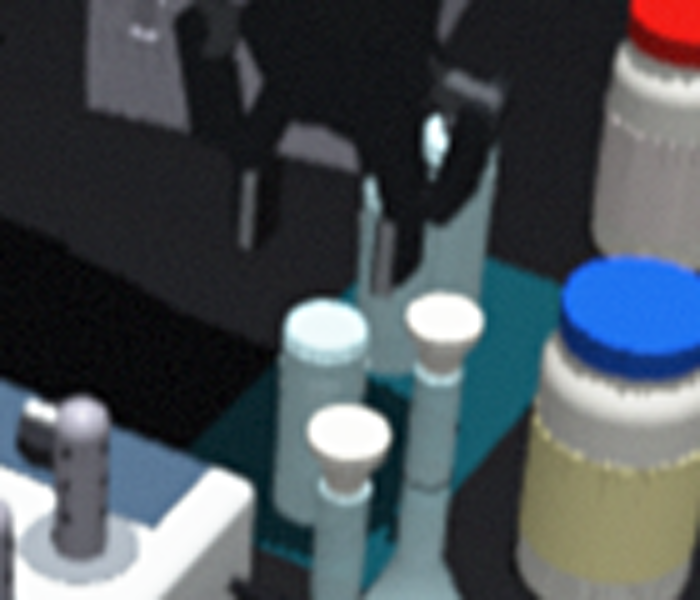

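View pics/t26.png

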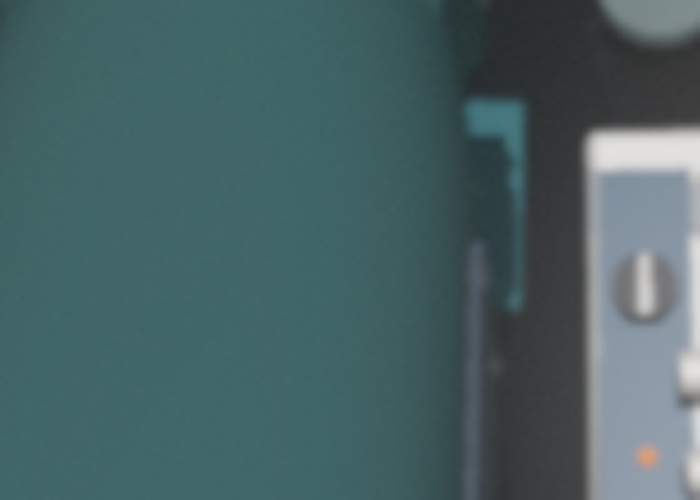

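Fingers straddle tube 1. Descend and grip.

```bash
python3 -m inch '[0.001,0,0.025,0,0,0,0.001,0,0.05,0,0,0,0.001,0,0.065,0,0,0,0.001,0,0.08,0,0,0,0.001,0,0.09,0,0,0,0.001,0,0.094,0,0,0,0.001,0,0.094,0,0,0,0.001,0,0.094,0,0,0]'; python3 -m inch '[0,0,0,0,0,0,0,0,0,0,0,0,0,0,0,0,0,0,0,0,0,0,0,0,0,0,0,0,0,0,0,0,0,0,0,0,0,0,0,0,0,0]' 15 40; python3 - <<'E'
from h import *
st()
a=cam("scene")
crop(a,"s27",320,160,460,280,5)
E
```

```text
time: 34.0
eef_pos: [651.3, 81.6, 224.6]
tool_rot: [179.8, 0.0, 91.4]
ft_force: [-0.4, -0.0, 1.0]
opening: 52.9
time: 34.58
eef_pos: [651.5, 81.6, 225.9]
tool_rot: [179.7, 0.0, 91.4]
ft_force: [-1.5, -0.1, 6.6]
opening: 33.7
t34.58 tcp [651.5  81.6 225.9] rpy [179.7   0.   91.4] F [-1.5 -0.1  6.6] open 33.7 q [ 0. 33. -2. 55.  0. 89.]
```

View pics/s27.png

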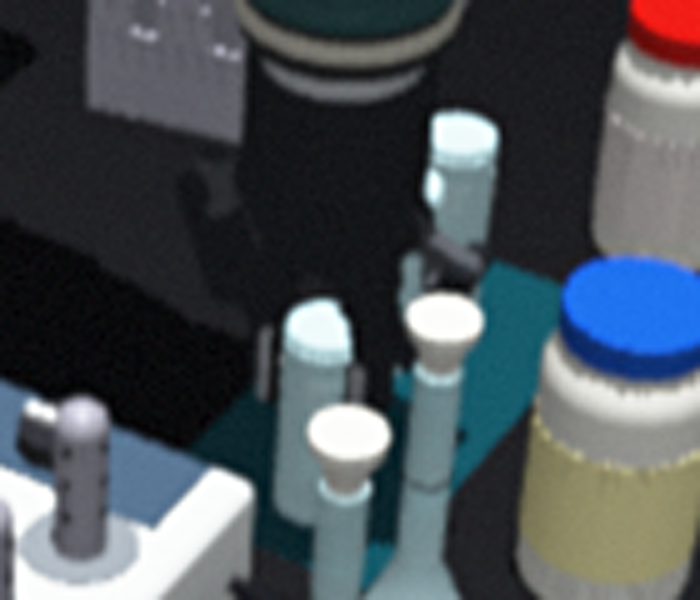

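```bash
python3 -m inch '[0,0,-0.03,0,0,0,0,0,-0.07,0,0,0,0,0,-0.12,0,0,0,0,0,-0.17,0,0,0,0,0,-0.21,0,0,0,0,0,-0.21,0,0,0,0,0,-0.21,0,0,0]'; python3 - <<'E'
from h import *
st()
to([627.2,-65,236],down(91.4))
E
```

```text
time: 35.22
eef_pos: [650.8, 81.6, 396.0]
tool_rot: [179.5, 0.0, 91.4]
ft_force: [0.2, -1.1, -0.8]
opening: 33.8
t35.22 tcp [650.8  81.6 396. ] rpy [179.5   0.   91.4] F [ 0.2 -1.1 -0.8] open 33.8 q [ 0. 28. 17. 78.  0. 89.]
 row [-0.1824, -0.034, 0.0064] [0.0015, 0.0, -0.0] rows>=3.6
```

```bash
python3 -m inch '[-0.04,-0.008,0,0,0,0,-0.08,-0.016,0,0.0005,0,0,-0.12,-0.024,0,0.0008,0,0,-0.16,-0.031,0,0.0008,0,0,-0.1824,-0.034,0,0.0008,0,0,-0.1824,-0.034,0.01,0.0008,0,0,-0.1824,-0.034,0.02,0.0008,0,0,-0.1824,-0.034,0.02,0.0008,0,0,-0.1824,-0.034,0.02,0.0008,0,0]'; python3 - <<'E'
from h import *
st()
a=cam("scene");b=cam("top")
crop(a,"s28",240,150,380,270,5);crop(b,"t28",280,180,400,280,6)
to([627.2,-65,236],down(91.4))
E
```

```text
time: 35.97
eef_pos: [627.1, -64.0, 378.7]
tool_rot: [179.9, -0.0, 91.4]
ft_force: [0.2, 0.2, -0.5]
opening: 34.0
t35.97 tcp [627.1 -64.  378.7] rpy [179.9  -0.   91.4] F [ 0.2  0.2 -0.5] open 34.0 q [-13.  26.  10.  74.   0.  75.]
 row [-0.0012, -0.0002, -0.0138] [0.0006, 0.0, 0.0002] rows>=0.3
```

View pics/s28.png

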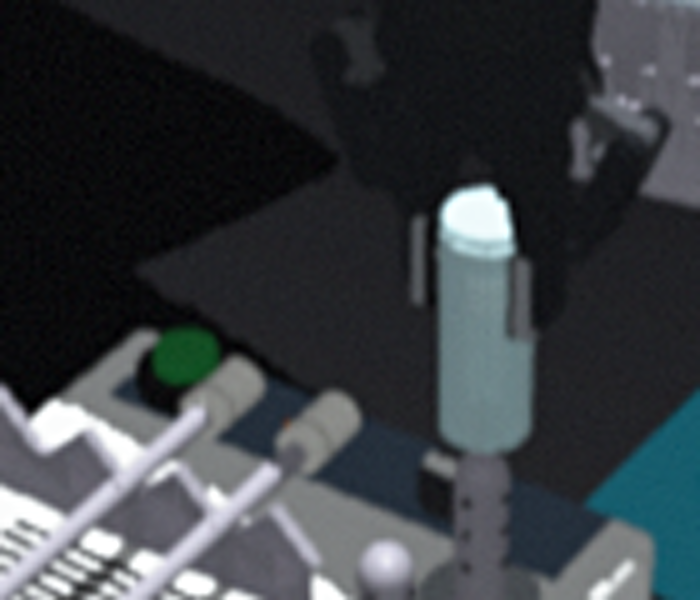

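View pics/t28.png

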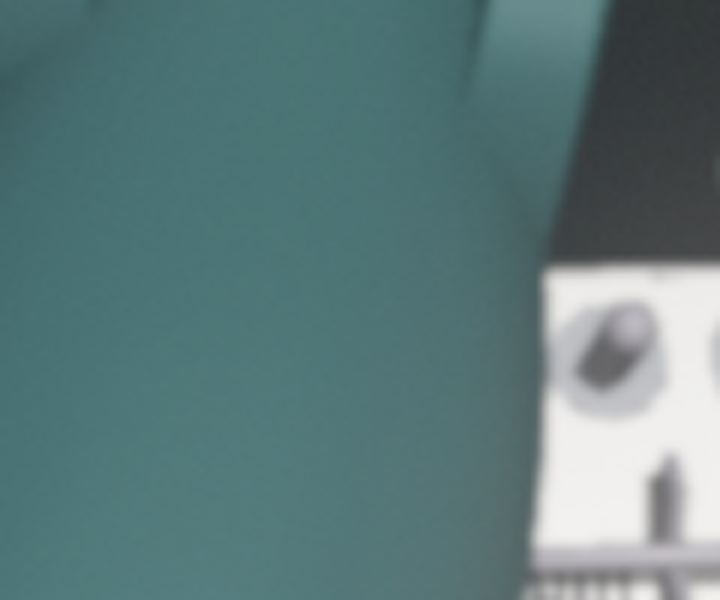

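```bash
python3 -m inch '[-0.0008,0,0.005,0,0,0,-0.0008,0,0.01,0,0,0,-0.0008,0,0.015,0,0,0,-0.0008,0,0.02,0,0,0,-0.0008,0,0.025,0,0,0,-0.0008,0,0.028,0,0,0,-0.0008,0,0.03,0,0,0,-0.0008,0,0.03,0,0,0]'; python3 - <<'E'
from h import *
st()
a=cam("scene");b=cam("top")
crop(a,"s29",240,150,380,270,5)
E
```

```text
time: 36.73
eef_pos: [627.4, -64.7, 355.3]
tool_rot: [179.8, -0.0, 91.4]
ft_force: [0.3, 0.3, -0.0]
opening: 33.8
t36.73 tcp [627.4 -64.7 355.3] rpy [179.8  -0.   91.4] F [ 0.3  0.3 -0. ] open 33.8 q [-13.  26.   7.  71.   0.  75.]
```

View pics/s29.png

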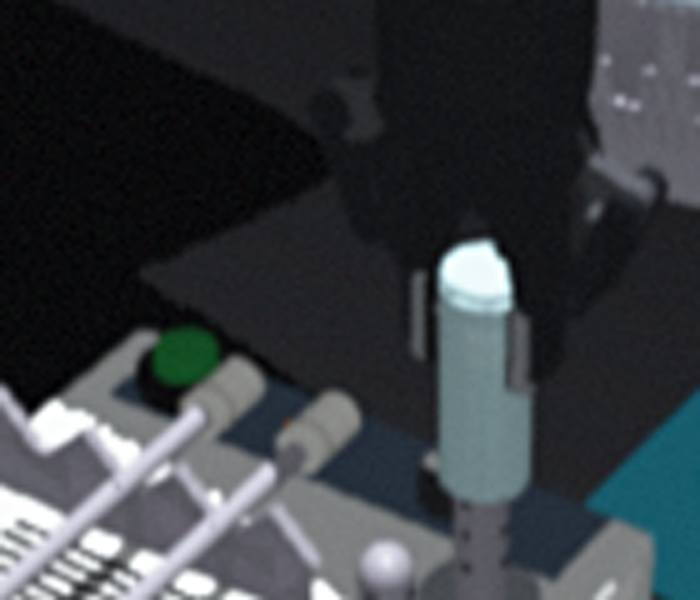

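```bash
python3 -m inch '[0,0,0.007,0,0,0,0,0,0.014,0,0,0,0,0,0.021,0,0,0,0,0,0.028,0,0,0,0,0,0.035,0,0,0,0,0,0.042,0,0,0,0,0,0.049,0,0,0,0,0,0.056,0,0,0,0,0,0.062,0,0,0,0,0,0.067,0,0,0,0,0,0.067,0,0,0,0,0,0.067,0,0,0]'; python3 -m inch '[0,0,0.002,0,0,0,0,0,0.004,0,0,0,0,0,0.004,0,0,0]'
```

```text
time: 37.83
eef_pos: [627.7, -64.7, 302.1]
tool_rot: [179.8, 0.0, 91.5]
ft_force: [0.4, 0.9, -1.6]
opening: 33.4
time: 38.08
eef_pos: [627.7, -64.7, 298.7]
tool_rot: [179.8, -0.0, 91.5]
ft_force: [1.1, 0.4, -0.5]
opening: 34.0
```

```bash
python3 -m inch '[0,0,0.002,0,0,0,0,0,0.003,0,0,0,0,0,0.003,0,0,0]'; python3 -m inch '[0,0,0.002,0,0,0,0,0,0.003,0,0,0,0,0,0.003,0,0,0]'
```

```text
time: 38.33
eef_pos: [627.7, -64.7, 296.1]
tool_rot: [179.8, -0.0, 91.5]
ft_force: [-0.6, -0.5, -0.3]
opening: 33.5
time: 38.58
eef_pos: [627.6, -64.6, 295.8]
tool_rot: [179.7, 0.0, 91.5]
ft_force: [-6.5, 0.6, 22.1]
opening: 34.0
```

```bash
python3 -m inch '[0,0,0,0,0,0,0,0,-0.0005,0,0,0]';python3 -m inch '[0,0,0,0,0,0,0,0,0,0,0,0,0,0,0,0,0,0,0,0,0,0,0,0]' 62; python3 -m inch '[0,0,-0.02,0,0,0,0,0,-0.05,0,0,0,0,0,-0.08,0,0,0,0,0,-0.11,0,0,0,0,0,-0.13,0,0,0,0,0,-0.13,0,0,0]'; python3 -c "
from h import *
st()
a=cam('scene');crop(a,'s30',240,150,380,270,5)
b=cam('top');crop(b,'t30',180,200,320,300,5)
to([628,191.1,200],down(91.4)); to([628,191.1,68],down(91.4)) 
"
```

```text
time: 38.75
eef_pos: [627.6, -64.7, 296.7]
tool_rot: [179.6, 0.1, 91.5]
ft_force: [0.4, 0.1, -0.9]
opening: 33.8
time: 39.08
eef_pos: [627.6, -64.7, 296.5]
tool_rot: [179.6, 0.1, 91.5]
ft_force: [-0.1, 0.1, -0.4]
opening: 53.0
time: 39.58
eef_pos: [627.3, -64.6, 403.8]
tool_rot: [179.4, 0.1, 91.5]
ft_force: [0.4, -1.3, 0.6]
opening: 52.7
t39.58 tcp [627.3 -64.6 403.8] rpy [1.794e+02 1.000e-01 9.150e+01] F [ 0.4 -1.3  0.6] open 52.7 q [-13.  26.  13.  77.   0.  75.]
 row [0.3195, 0.0089, 0.0569] [0.0011, 0.0002, 0.0002] rows>=6.2
 row [0.3197, 0.0077, 0.2219] [0.0011, 0.0002, 0.0002] rows>=7.5
```

View pics/s30.png

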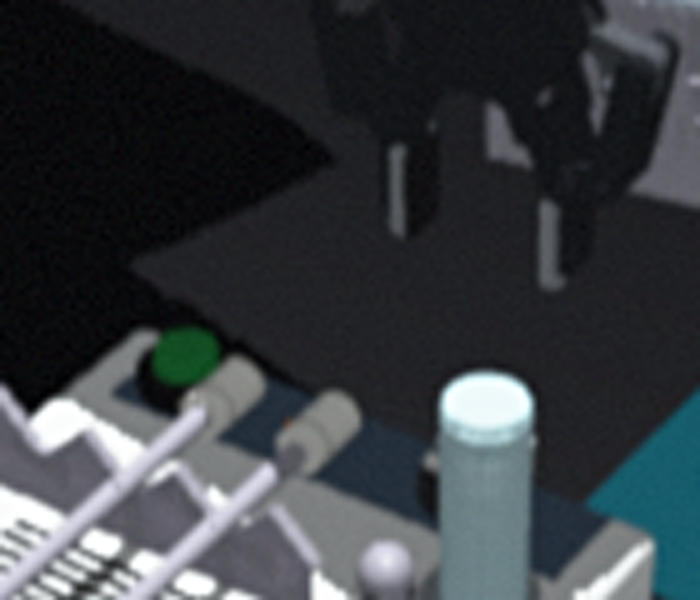

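View pics/t30.png

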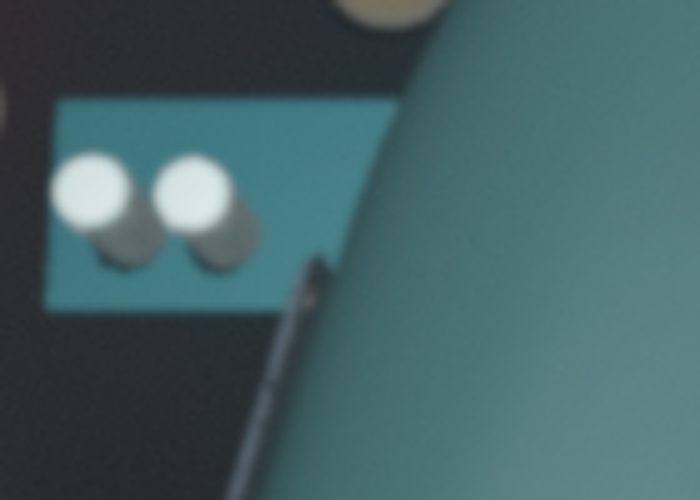

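```bash
python3 -m inch '[0.05,0.001,0,0.0003,0,0,0.1,0.003,0,0.001,0,0,0.15,0.004,0,0.001,0,0,0.2,0.006,0.02,0.001,0,0,0.25,0.007,0.05,0.001,0,0,0.3,0.008,0.09,0.001,0,0,0.3195,0.008,0.12,0.001,0,0,0.3195,0.008,0.12,0.001,0,0,0.3195,0.008,0.12,0.001,0,0,0.3195,0.008,0.12,0.001,0,0]'; python3 - <<'E'
from h import *
st()
to([628,191.1,68],down(91.4))
a=cam("scene");crop(a,"s31",320,120,460,240,5)
E
```

```text
time: 40.52
eef_pos: [627.6, 190.7, 303.8]
tool_rot: [-180.0, 0.1, 91.5]
ft_force: [0.3, -0.2, -0.4]
opening: 53.4
t40.52 tcp [627.6 190.7 303.8] rpy [-1.80e+02  1.00e-01  9.15e+01] F [ 0.3 -0.2 -0.4] open 53.4 q [10. 30.  6. 66. -0. 98.]
 row [0.0006, 0.0006, 0.1013] [-0.0001, 0.0002, 0.0002] rows>=1.9
```

View pics/s31.png

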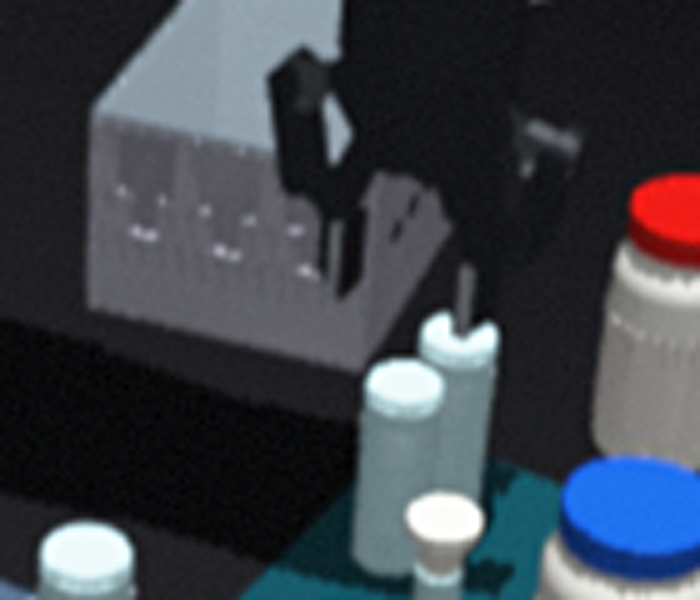

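```bash
python3 -m inch '[0.0006,0.0006,0.025,0,0,0,0.0006,0.0006,0.05,0,0,0,0.0006,0.0006,0.07,0,0,0,0.0006,0.0006,0.085,0,0,0,0.0006,0.0006,0.095,0,0,0,0.0006,0.0006,0.1013,0,0,0,0.0006,0.0006,0.1013,0,0,0,0.0006,0.0006,0.1013,0,0,0]'; python3 -m inch '[0,0,0,0,0,0,0,0,0,0,0,0,0,0,0,0,0,0,0,0,0,0,0,0,0,0,0,0,0,0,0,0,0,0,0,0,0,0,0,0,0,0]' 15 40; python3 - <<'E'
from h import *
st()
E
python3 -m inch '[0,0,-0.03,0,0,0,0,0,-0.07,0,0,0,0,0,-0.12,0,0,0,0,0,-0.17,0,0,0,0,0,-0.22,0,0,0,0,0,-0.235,0,0,0,0,0,-0.235,0,0,0,0,0,-0.235,0,0,0]'; python3 - <<'E'
from h import *
st()
to([628.7,-130,256],down(91.4))
E
```

```text
time: 41.23
eef_pos: [628.8, 190.3, 224.4]
tool_rot: [179.9, 0.1, 91.4]
ft_force: [-0.6, 0.3, 0.5]
opening: 53.1
time: 41.82
eef_pos: [629.0, 190.3, 225.6]
tool_rot: [179.8, 0.1, 91.4]
ft_force: [-0.8, -1.3, 5.6]
opening: 35.0
t41.82 tcp [629.  190.3 225.6] rpy [1.798e+02 1.000e-01 9.140e+01] F [-0.8 -1.3  5.6] open 35.0 q [10. 33. -2. 55. -0. 98.]
time: 42.48
eef_pos: [628.3, 190.5, 414.0]
tool_rot: [179.7, 0.1, 91.4]
ft_force: [-0.3, 0.3, -1.8]
opening: 35.1
t42.48 tcp [628.3 190.5 414. ] rpy [1.797e+02 1.000e-01 9.140e+01] F [-0.3  0.3 -1.8] open 35.1 q [10. 28. 20. 81. -0. 98.]
 row [-0.4005, -0.0093, 0.0044] [0.0008, 0.0001, -0.0] rows>=7.7
```

```bash
python3 -m inch '[-0.045,-0.001,0,0,0,0,-0.09,-0.002,0,0,0,0,-0.135,-0.003,0,0.0004,0,0,-0.18,-0.004,0,0.0004,0,0,-0.225,-0.005,0,0.0004,0,0,-0.27,-0.006,0,0.0004,0,0,-0.315,-0.007,0,0.0004,0,0,-0.36,-0.008,0,0.0004,0,0,-0.39,-0.009,0,0.0004,0,0,-0.4012,-0.0093,0,0.0004,0,0,-0.4012,-0.0093,0,0.0004,0,0,-0.4012,-0.0093,0.02,0.0004,0,0,-0.4012,-0.0093,0.04,0.0004,0,0,-0.4012,-0.0093,0.04,0.0004,0,0,-0.4012,-0.0093,0.04,0.0004,0,0]'; python3 - <<'E'
from h import *
st()
a=cam("scene")
crop(a,"s32",230,170,370,290,5)
to([628.7,-130.3,220],down(91.4))
E
```

```text
time: 43.73
eef_pos: [628.6, -129.3, 381.5]
tool_rot: [180.0, -0.0, 91.5]
ft_force: [0.1, 0.1, -0.9]
opening: 35.1
t43.73 tcp [ 628.6 -129.3  381.5] rpy [180.   -0.   91.5] F [ 0.1  0.1 -0.9] open 35.1 q [-19.  27.  13.  75.   0.  70.]
 row [-0.001, -0.0002, 0.0096] [0.0004, 0.0001, 0.0002] rows>=0.2
```

View pics/s32.png

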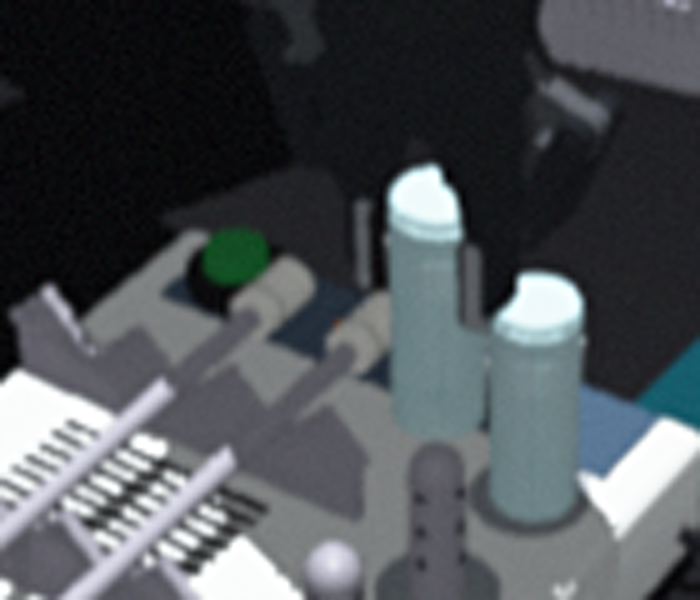

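```bash
python3 - <<'E'
from h import *
a=cam("scene")
crop(a,"s33",300,195,340,275,10)
p,r=pose();g=p+r.as_matrix()[:,2]*154.7
print(g)
f=lambda q:(proj(a,q)[0]-[230,170]+.5)*5
# contact at ~ 70 above mouth
for tx in(-5,0,5):
  for ty in (-5,0,5):
    u=R.from_euler('xy',[tx,ty],degrees=True).apply([0,0,1])
    print(tx,ty,f(g+u*24).round(),f(g-u*71).round())
E
```

```text
[ 629.46238721 -129.87452765  228.14475536]
-5 -5 [435. 197.] [443. 431.]
-5 0 [440. 199.] [429. 425.]
-5 5 [445. 201.] [414. 419.]
0 -5 [431. 200.] [453. 422.]
0 0 [436. 201.] [438. 417.]
0 5 [442. 204.] [424. 410.]
5 -5 [428. 203.] [462. 413.]
5 0 [433. 205.] [448. 407.]
5 5 [438. 207.] [434. 400.]
```

View pics/s33.png

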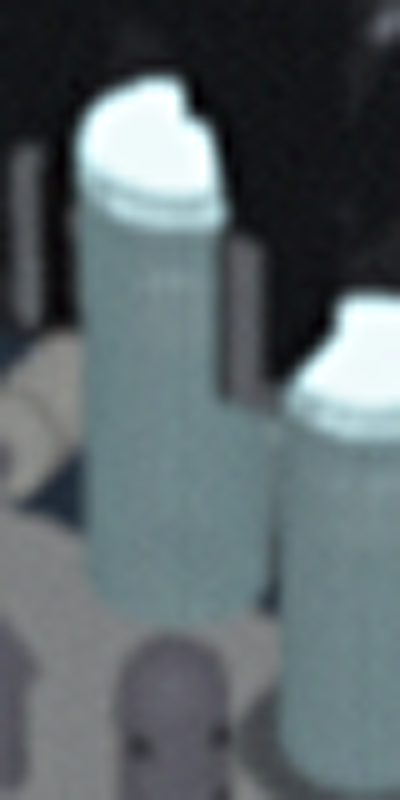

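```bash
python3 -m inch '[-0.001,0,0.005,0,0,0,-0.001,0,0.01,0,0,0,-0.001,0,0.015,0,0,0,-0.001,0,0.02,0,0,0,-0.001,0,0.025,0,0,0,-0.001,0,0.03,0,0,0,-0.001,0,0.035,0,0,0,-0.001,0,0.035,0,0,0]'; python3 - <<'E'
from h import *
st()
a=cam("scene")
crop(a,"s34",230,170,370,290,5)
E
```

```text
time: 44.5
eef_pos: [629.0, -130.6, 353.9]
tool_rot: [179.9, 0.0, 91.4]
ft_force: [-1.2, -0.3, -1.6]
opening: 35.0
t44.50 tcp [ 629.  -130.6  353.9] rpy [179.9   0.   91.4] F [-1.2 -0.3 -1.6] open 35.0 q [-19.  28.   9.  71.   0.  70.]
```

View pics/s34.png

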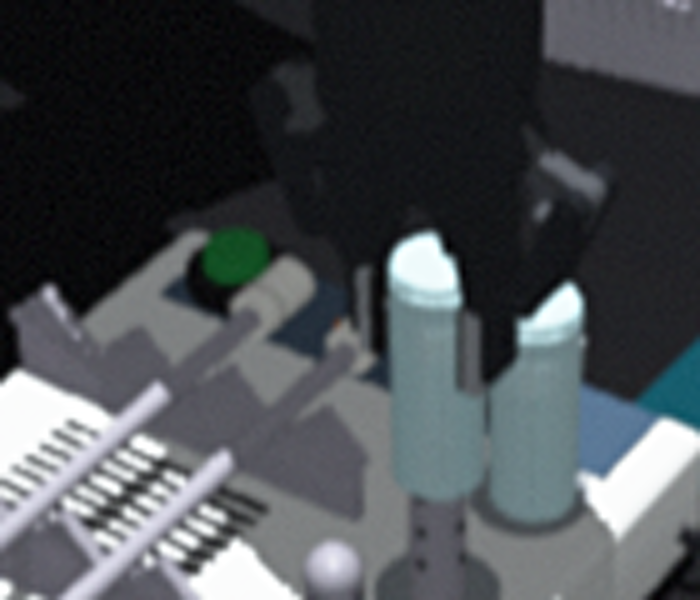

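```bash
python3 -m inch '[0,0,0.007,0,0,0,0,0,0.014,0,0,0,0,0,0.021,0,0,0,0,0,0.028,0,0,0,0,0,0.035,0,0,0,0,0,0.042,0,0,0,0,0,0.049,0,0,0,0,0,0.056,0,0,0,0,0,0.062,0,0,0,0,0,0.067,0,0,0,0,0,0.07,0,0,0,0,0,0.07,0,0,0]'; python3 -m inch '[0,0,0.002,0,0,0,0,0,0.003,0,0,0,0,0,0.003,0,0,0]';python3 -m inch '[0,0,0.002,0,0,0,0,0,0.003,0,0,0,0,0,0.003,0,0,0]'
```

```text
time: 45.55
eef_pos: [629.1, -130.6, 297.9]
tool_rot: [179.9, 0.0, 91.4]
ft_force: [-0.2, -0.8, -0.6]
opening: 35.2
time: 45.8
eef_pos: [629.1, -130.6, 295.7]
tool_rot: [179.9, 0.0, 91.4]
ft_force: [0.2, -0.6, -0.9]
opening: 34.8
time: 46.05
eef_pos: [628.9, -130.6, 295.5]
tool_rot: [179.7, 0.1, 91.4]
ft_force: [-7.8, 1.7, 23.6]
opening: 35.1
```

```bash
python3 -m inch '[0,0,0,0,0,0,0,0,-0.0005,0,0,0]';python3 -m inch '[0,0,0,0,0,0,0,0,0,0,0,0,0,0,0,0,0,0,0,0,0,0,0,0]' 62; python3 -m inch '[0,0,-0.02,0,0,0,0,0,-0.05,0,0,0,0,0,-0.08,0,0,0,0,0,-0.11,0,0,0,0,0,-0.13,0,0,0,0,0,-0.13,0,0,0]'; python3 -c "
from h import *
st()
a=cam('scene');crop(a,'s35',230,170,370,290,5)
b=cam('top');crop(b,'t35',180,200,320,300,5)
to([629,238.6,150],down(91.4)); to([629,238.6,68],down(91.4)) 
"
```

```text
time: 46.22
eef_pos: [628.9, -130.6, 296.4]
tool_rot: [179.7, 0.1, 91.4]
ft_force: [0.6, 1.2, -0.7]
opening: 34.9
time: 46.55
eef_pos: [629.0, -130.6, 296.2]
tool_rot: [179.7, 0.1, 91.4]
ft_force: [-0.6, -0.2, -0.8]
opening: 53.1
time: 47.05
eef_pos: [628.8, -130.5, 403.6]
tool_rot: [179.5, 0.2, 91.4]
ft_force: [-0.0, 0.4, 0.9]
opening: 53.0
t47.05 tcp [ 628.8 -130.5  403.6] rpy [179.5   0.2  91.4] F [-0.   0.4  0.9] open 53.0 q [-19.  27.  15.  78.  -0.  70.]
 row [0.4614, 0.0115, 0.1184] [0.0009, 0.0003, 0.0001] rows>=9.1
 row [0.4616, 0.0109, 0.2209] [0.0009, 0.0003, 0.0001] rows>=9.8
```

View pics/s35.png

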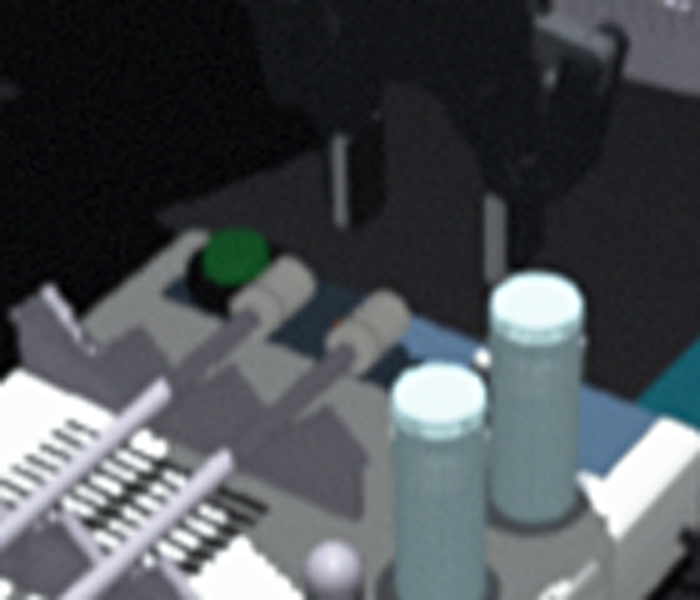

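View pics/t35.png

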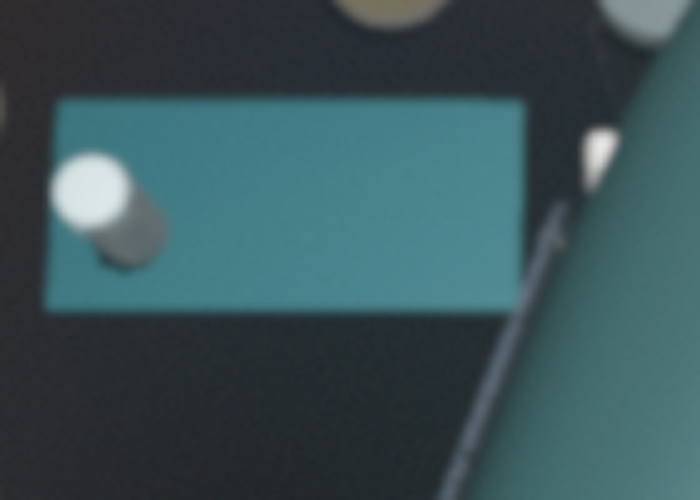

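```bash
python3 -m inch '[0.05,0.001,0,0.0003,0,0,0.1,0.003,0,0.001,0,0,0.15,0.004,0,0.001,0,0,0.2,0.006,0,0.001,0,0,0.25,0.007,0,0.001,0,0,0.3,0.008,0,0.001,0,0,0.35,0.009,0.02,0.001,0,0,0.4,0.01,0.05,0.001,0,0,0.44,0.011,0.08,0.001,0,0,0.461,0.011,0.1,0.001,0,0,0.461,0.011,0.11,0.001,0,0,0.461,0.011,0.11,0.001,0,0,0.461,0.011,0.11,0.001,0,0]'; python3 - <<'E'
from h import *
st()
a=cam("scene");b=cam("top")
print(onz(b,(180+91/5-.5,200+192/5-.5),96.5), onz(a,(320+414/4.5-.5,100+390/4.5-.5),96.5))
to([629,238.8,68],down(91.4))
crop(a,"s36",320,120,460,240,5)
E
```

```text
time: 48.23
eef_pos: [628.4, 237.8, 310.7]
tool_rot: [-179.9, 0.2, 91.4]
ft_force: [-0.1, 0.3, 0.8]
opening: 53.1
t48.23 tcp [628.4 237.8 310.7] rpy [-179.9    0.2   91.4] F [-0.1  0.3  0.8] open 53.1 q [ 14.  32.  10.  68.  -0. 102.]
[628.61986063 239.14581081  96.5       ] [629.60753312 240.5056072   96.5       ]
 row [0.0021, 0.0002, 0.1118] [0.0, 0.0004, -0.0001] rows>=2.1
```

View pics/s36.png

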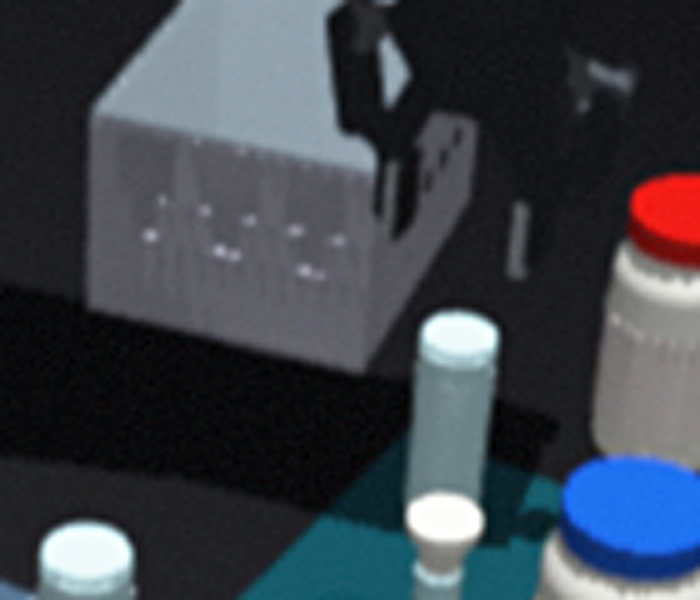

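```bash
python3 -m inch '[0.0025,0.0002,0.025,0,0,0,0.0025,0.0002,0.05,0,0,0,0.0025,0.0002,0.075,0,0,0,0.0025,0.0002,0.09,0,0,0,0.0025,0.0002,0.104,0,0,0,0.0025,0.0002,0.1118,0,0,0,0.0025,0.0002,0.1118,0,0,0,0.0025,0.0002,0.1118,0,0,0]'; python3 -m inch '[0,0,0,0,0,0,0,0,0,0,0,0,0,0,0,0,0,0,0,0,0,0,0,0,0,0,0,0,0,0,0,0,0,0,0,0,0,0,0,0,0,0]' 15 40; python3 -m inch '[0,0,-0.03,0,0,0,0,0,-0.07,0,0,0,0,0,-0.12,0,0,0,0,0,-0.17,0,0,0,0,0,-0.22,0,0,0,0,0,-0.235,0,0,0,0,0,-0.235,0,0,0,0,0,-0.235,0,0,0]'; python3 - <<'E'
from h import *
st()
a=cam("scene");crop(a,"s37",320,80,460,240,5)
to([630.2,-195.3,258],down(91.4))
E
```

```text
time: 49.0
eef_pos: [629.4, 238.6, 223.5]
tool_rot: [179.9, 0.1, 91.3]
ft_force: [0.4, -0.4, 0.4]
opening: 52.8
time: 49.58
eef_pos: [629.7, 238.5, 224.8]
tool_rot: [179.8, 0.1, 91.3]
ft_force: [0.2, -1.6, 7.0]
opening: 33.7
time: 50.25
eef_pos: [629.2, 238.9, 413.3]
tool_rot: [179.7, 0.1, 91.3]
ft_force: [-0.2, -0.4, -1.1]
opening: 33.6
t50.25 tcp [629.2 238.9 413.3] rpy [1.797e+02 1.000e-01 9.130e+01] F [-0.2 -0.4 -1.1] open 33.6 q [ 14.  30.  23.  82.  -0. 103.]
 row [-0.5426, -0.0112, 0.0003] [0.0004, 0.0003, -0.0002] rows>=10.4
```

View pics/s37.png

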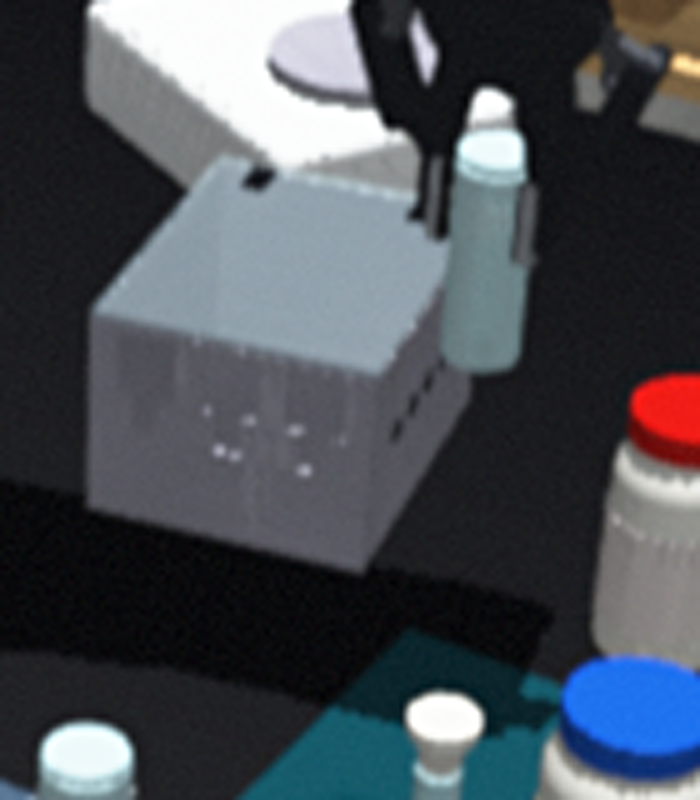

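```bash
python3 -m inch '[-0.05,-0.001,0,0,0,0,-0.1,-0.002,0,0,0,0,-0.15,-0.003,0,0.0003,0,0,-0.2,-0.004,0,0.0003,0,0,-0.25,-0.005,0,0.0003,0,0,-0.3,-0.006,0,0.0003,0,0,-0.35,-0.007,0,0.0003,0,0,-0.4,-0.008,0,0.0003,0,0,-0.45,-0.009,0,0.0003,0,0,-0.49,-0.01,0,0.0003,0,0,-0.52,-0.0108,0,0.0003,0,0,-0.5428,-0.0112,0,0.0003,0,0,-0.5428,-0.0112,0,0.0003,0,0,-0.5428,-0.0112,0.02,0.0003,0,0,-0.5428,-0.0112,0.04,0.0003,0,0,-0.5428,-0.0112,0.04,0.0003,0,0,-0.5428,-0.0112,0.04,0.0003,0,0]'; python3 - <<'E'
from h import *
st()
a=cam("scene")
crop(a,"s38",210,180,350,300,5)
to([630.2,-195.6,220],down(91.4))
E
```

```text
time: 51.72
eef_pos: [630.0, -194.9, 379.8]
tool_rot: [-179.9, 0.0, 91.3]
ft_force: [-0.5, 0.4, -0.4]
opening: 33.3
t51.72 tcp [ 630.  -194.9  379.8] rpy [-179.9    0.    91.3] F [-0.5  0.4 -0.4] open 33.3 q [-24.  29.  16.  77.  -0.  64.]
 row [-0.0007, 0.0, 0.0076] [-0.0001, 0.0003, -0.0001] rows>=0.1
```

View pics/s38.png

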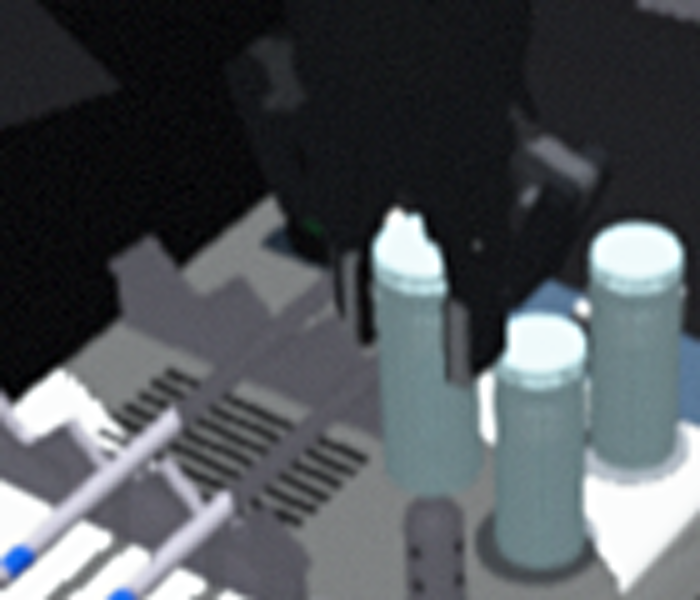

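```bash
python3 -m inch '[-0.0009,0,0.005,0,0,0,-0.0009,0,0.01,0,0,0,-0.0009,0,0.015,0,0,0,-0.0009,0,0.02,0,0,0,-0.0009,0,0.025,0,0,0,-0.0009,0,0.03,0,0,0,-0.0009,0,0.035,0,0,0,-0.0009,0,0.035,0,0,0]'; python3 - <<'E'
from h import *
a=cam("scene")
crop(a,"s39",210,180,350,300,5)
E
```

```text
time: 52.43
eef_pos: [630.1, -195.8, 351.9]
tool_rot: [-179.9, 0.1, 91.3]
ft_force: [0.1, 0.3, -1.4]
opening: 33.3
```

View pics/s39.png

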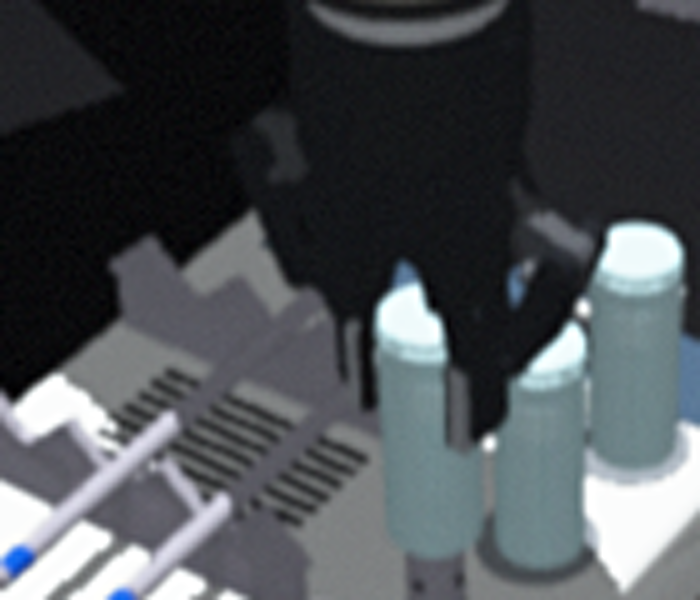

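```bash
python3 -m inch '[0,0,0.007,0,0,0,0,0,0.014,0,0,0,0,0,0.021,0,0,0,0,0,0.028,0,0,0,0,0,0.035,0,0,0,0,0,0.042,0,0,0,0,0,0.049,0,0,0,0,0,0.056,0,0,0,0,0,0.062,0,0,0,0,0,0.067,0,0,0,0,0,0.069,0,0,0,0,0,0.069,0,0,0]'; python3 -m inch '[0,0,0.002,0,0,0,0,0,0.003,0,0,0,0,0,0.003,0,0,0]';python3 -m inch '[0,0,0.002,0,0,0,0,0,0.003,0,0,0,0,0,0.003,0,0,0]'
```

```text
time: 53.48
eef_pos: [630.0, -195.8, 296.8]
tool_rot: [-179.9, 0.1, 91.3]
ft_force: [-1.2, 0.7, -0.4]
opening: 33.4
time: 53.73
eef_pos: [630.0, -195.8, 294.8]
tool_rot: [-179.9, 0.1, 91.4]
ft_force: [-0.1, 0.4, 2.2]
opening: 33.9
time: 53.98
eef_pos: [629.8, -195.7, 294.7]
tool_rot: [180.0, 0.1, 91.4]
ft_force: [-7.6, 2.8, 24.7]
opening: 33.1
```

```bash
python3 -m inch '[0,0,0,0,0,0,0,0,-0.0005,0,0,0]';python3 -m inch '[0,0,0,0,0,0,0,0,0,0,0,0,0,0,0,0,0,0,0,0,0,0,0,0]' 62; python3 -m inch '[0,0,-0.02,0,0,0,0,0,-0.05,0,0,0,0,0,-0.08,0,0,0,0,0,-0.11,0,0,0,0,0,-0.13,0,0,0,0,0,-0.13,0,0,0,0,0,-0.13,0,0,0]'; python3 - <<'E'
from h import *
st()
for y in (143.5,142.5): print(dry(-85,y,88))
to([452.4,-23.2,200],down(91.4)); to([452.4,-23.2,130],down(91.4)) 
E
```

```text
time: 54.15
eef_pos: [629.8, -195.7, 295.7]
tool_rot: [179.9, 0.2, 91.4]
ft_force: [-0.5, 0.3, -0.5]
opening: 33.3
time: 54.48
eef_pos: [629.8, -195.7, 295.5]
tool_rot: [179.9, 0.2, 91.4]
ft_force: [0.4, -0.2, -0.1]
opening: 53.2
time: 55.07
eef_pos: [629.8, -195.5, 399.8]
tool_rot: [179.8, 0.2, 91.4]
ft_force: [0.3, -1.0, -0.1]
opening: 53.1
t55.07 tcp [ 629.8 -195.5  399.8] rpy [179.8   0.2  91.4] F [ 0.3 -1.  -0.1] open 53.1 q [-24.  29.  18.  79.  -0.  64.]
[np.float64(451.11807951697796), np.float64(-23.15783467532475), 88]
[np.float64(451.14181376593194), np.float64(-24.15755297836145), 88]
 row [0.2208, -0.2167, 0.055] [0.0004, 0.0005, -0.0001] rows>=6.0
 row [0.2211, -0.217, 0.1425] [0.0004, 0.0005, -0.0001] rows>=6.5
```

```bash
python3 -m inch '[0.04,-0.04,0,0,0,0,0.08,-0.08,0,0,0,0,0.12,-0.12,0,0,0,0,0.16,-0.16,0.02,0,0,0,0.2,-0.2,0.05,0,0,0,0.221,-0.217,0.08,0,0,0,0.221,-0.217,0.11,0,0,0,0.221,-0.217,0.12,0,0,0,0.221,-0.217,0.12,0,0,0,0.221,-0.217,0.12,0,0,0,0.221,-0.217,0.12,0,0,0]' 0 60; python3 - <<'E'
from h import *
st()
a=cam("scene");b=cam("top")
to([452,-23.2,110],down(91.4))
crop(a,"s40",160,170,400,350,3.3);crop(b,"t40",180,170,440,350,3)
E
```

```text
time: 55.98
eef_pos: [453.6, -24.0, 303.7]
tool_rot: [179.8, 0.2, 91.3]
ft_force: [0.7, -0.6, -0.4]
opening: -0.1
t55.98 tcp [453.6 -24.  303.7] rpy [179.8   0.2  91.3] F [ 0.7 -0.6 -0.4] open -0.1 q [-13.  11. -24.  54.  -0.  75.]
 row [0.0011, -0.0019, 0.0487] [0.0007, 0.0006, -0.0003] rows>=0.9
```

View pics/s40.png

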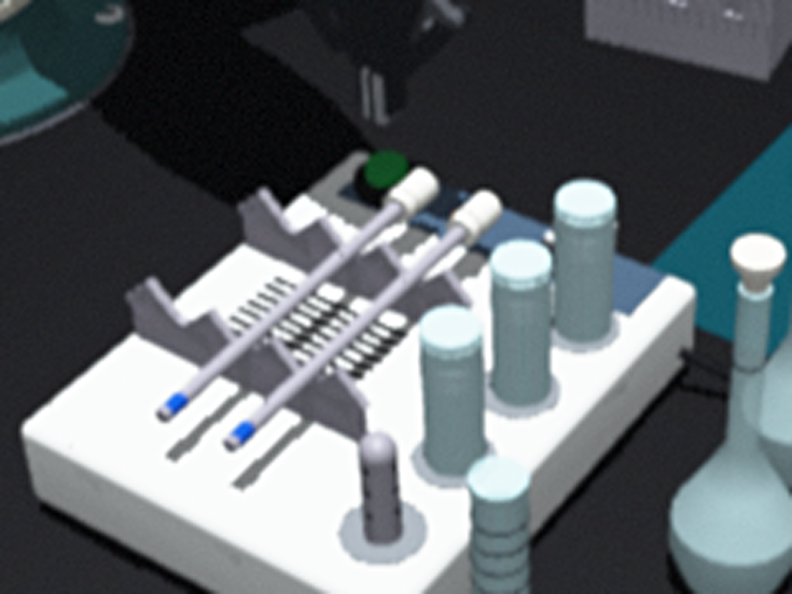

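View pics/t40.png

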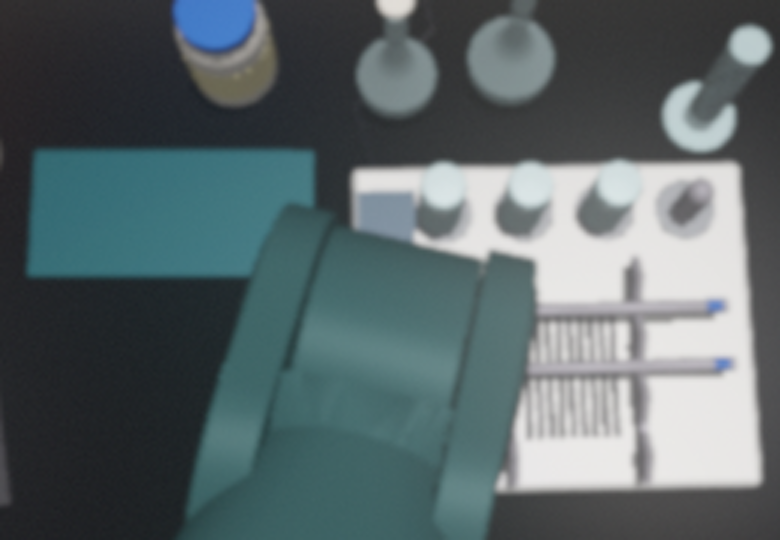

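```bash
python3 -m inch '[0.001,-0.0019,0.01,0,0,0,0.001,-0.0019,0.02,0,0,0,0.001,-0.0019,0.03,0,0,0,0.001,-0.0019,0.038,0,0,0,0.001,-0.0019,0.044,0,0,0,0.001,-0.0019,0.044,0,0,0,0.001,-0.0019,0.044,0,0,0]'; python3 -m inch '[0,0,0.0025,0,0,0,0,0,0.004,0,0,0,0,0,0.004,0,0,0]'; python3 -m inch '[0,0,0.0025,0,0,0,0,0,0.004,0,0,0,0,0,0.004,0,0,0]'; python3 -c "
from h import *
a=cam('scene');crop(a,'s41',240,180,340,255,8)"
```

```text
time: 56.67
eef_pos: [452.0, -23.3, 268.2]
tool_rot: [179.8, 0.2, 91.3]
ft_force: [0.9, -0.8, 1.1]
opening: -0.0
time: 56.92
eef_pos: [452.1, -23.3, 265.0]
tool_rot: [179.8, 0.2, 91.3]
ft_force: [0.2, -0.2, 1.2]
opening: -0.1
time: 57.17
eef_pos: [452.2, -23.3, 261.8]
tool_rot: [179.7, 0.2, 91.3]
ft_force: [-0.6, 0.3, 3.4]
opening: -0.1
```

View pics/s41.png

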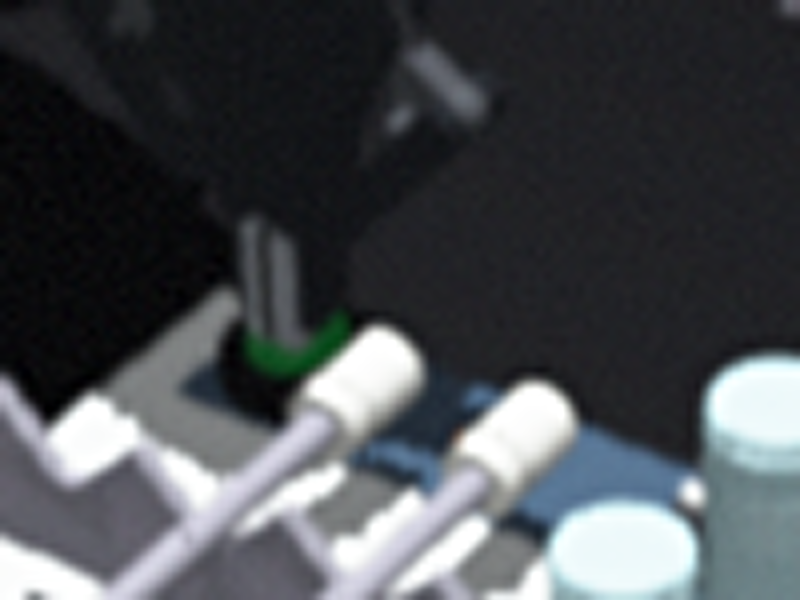

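On the button, partway down. Continue to the stop.

```bash
python3 -m inch '[0,0,0.002,0,0,0,0,0,0.003,0,0,0,0,0,0.003,0,0,0]'; python3 -m inch '[0,0,0.002,0,0,0,0,0,0.003,0,0,0,0,0,0.003,0,0,0]';python3 -m inch '[0,0,0.002,0,0,0,0,0,0.003,0,0,0,0,0,0.003,0,0,0]'
```

```text
time: 57.47
eef_pos: [452.2, -23.3, 259.4]
tool_rot: [179.7, 0.2, 91.3]
ft_force: [-1.9, 0.8, 4.6]
opening: 0.1
time: 57.72
eef_pos: [452.1, -23.3, 258.7]
tool_rot: [179.6, 0.3, 91.3]
ft_force: [-13.4, 2.1, 43.2]
opening: 0.0
time: 57.97
eef_pos: [451.9, -23.2, 258.5]
tool_rot: [179.5, 0.3, 91.3]
ft_force: [-16.5, 3.4, 56.2]
opening: -0.0
```

```bash
python3 -m inch '[0,0,-0.004,0,0,0,0,0,-0.02,0,0,0,0,0,-0.06,0,0,0,0,0,-0.12,0,0,0,0,0,-0.18,0,0,0,0,0,-0.2,0,0,0,0,0,-0.2,0,0,0,0,0,-0.2,0,0,0]'; python3 -m inch '[0.1,-0.06,0,0,0,0,0.1,-0.06,0,0,0,0,0.15,-0.1,0,0,0,0,0.2,-0.12,0,0,0,0,0.25,-0.12,0,0,0,0,0.3,-0.12,0,0,0,0,0.35,-0.12,0,0,0,0,0.35,-0.12,0,0,0,0,0.35,-0.12,0,0,0,0,0.35,-0.12,0,0,0,0]';python3 - <<'E'
from h import *
st()
a=cam("scene");b=cam("top")
cv2.imwrite("pics/s42.png",a["frame"][:,:,::-1]);cv2.imwrite("pics/t42.png",b["frame"][:,:,::-1])
E
```

```text
time: 58.63
eef_pos: [450.9, -22.4, 419.5]
tool_rot: [179.4, 0.3, 91.3]
ft_force: [0.4, 0.4, -1.1]
opening: -0.1
time: 59.47
eef_pos: [348.0, 255.7, 415.4]
tool_rot: [179.5, 0.4, 91.5]
ft_force: [0.0, 0.5, -0.1]
opening: -0.1
t59.47 tcp [348.  255.7 415.4] rpy [179.5   0.4  91.5] F [ 0.   0.5 -0.1] open -0.1 q [ 26.   6. -13.  71.  -1. 114.]
```

View pics/s42.png

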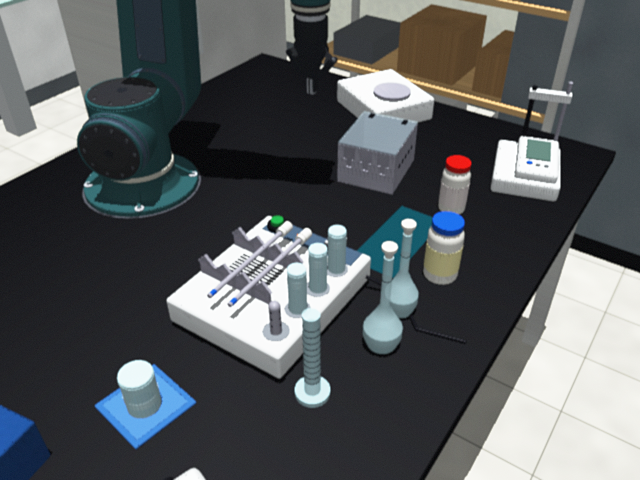

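View pics/t42.png

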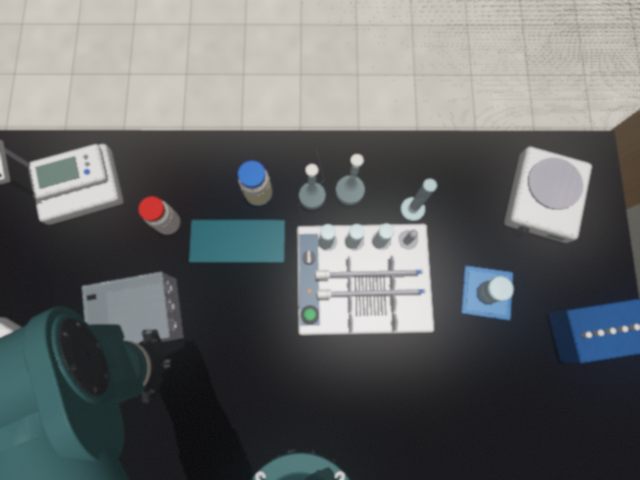

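```bash
python3 - <<'E'
from h import *
a=cam("scene");b=cam("top")
crop(a,"s43",160,200,400,380,3.3);crop(b,"t43",290,215,530,335,3.3)
g=[dry(x,y,105) for x in(5,-40) for y in(-122,-50,50,110)]+[dry(90,y,165) for y in(-32.5,32.5,97.5)]
crop(a,"s44",160,200,400,380,3.3,proj(a,g))
print("beaker top",tri(a,(136.5,372),b,(500,288)))
E
```

```text
beaker top (array([ 512.55914372, -466.09649181,   88.00969624]), [np.float64(0.4292877746766355), np.float64(0.42928777467677165)])
```

View pics/s44.png

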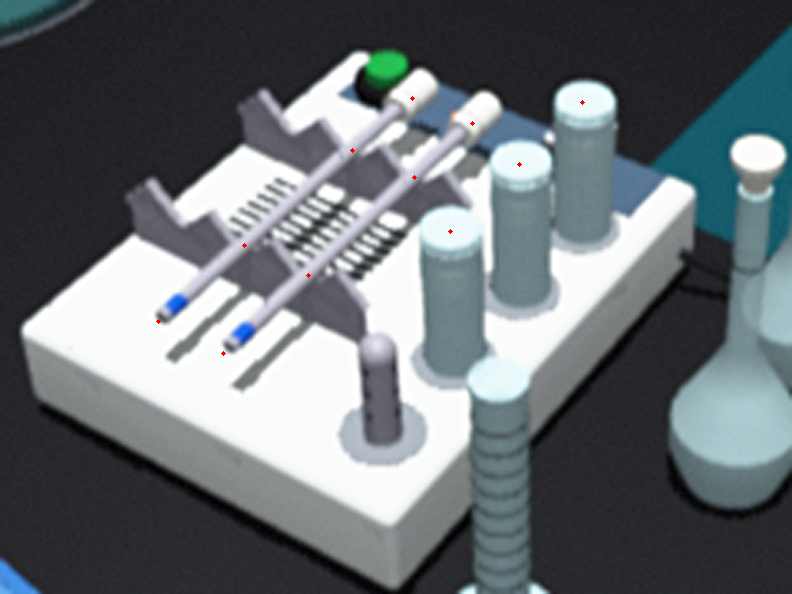

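View pics/t43.png

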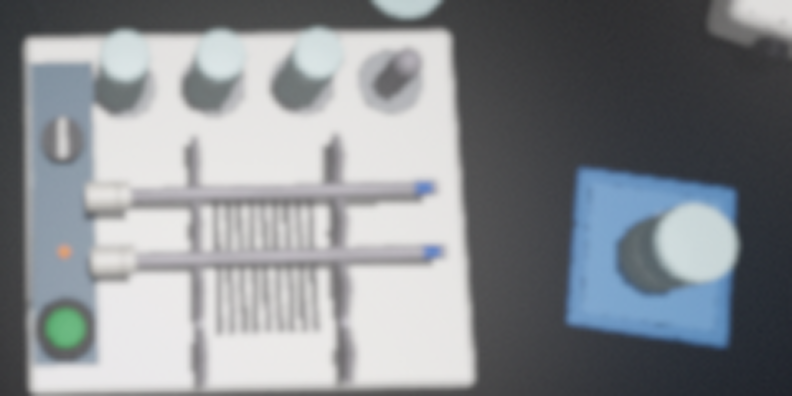

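Tube tops, pestle axes and the beaker all fall where they should. Handing in.

```bash
python3 -c "
from h import *
st();print(manip.close_job())"
```

```text
t59.67 tcp [348.5 254.3 416.5] rpy [179.4   0.4  91.2] F [ 0.8 -0.7 -0.8] open -0.2 q [ 25.   6. -13.  71.  -1. 114.]
the job is handed in; nothing more can be done
None
```

The job is done in the order asked and was handed in at about 60 s. There were two pestles and three tubes.

- **Beaker:** it stands mouth down on the blue tray. The final measurement put its middle about 3 mm from the tray's centre.
- **Pestles:** both were tilted level and drawn out through their slots. They lie level in the middle and back notch pairs. One of them had shifted a few millimetres in the caddy before I reached it, so I measured it again before gripping.
- **Tubes:** the three are on spigots 2, 3 and 4, and spigot 1 is empty. Each stopped at the height expected for a mouth resting on the deck, with 22 to 25 N of push.
- **Start button:** I pressed it down to its hard stop, and it was released again when the gripper lifted.

**Possible problem:** the press went further than I meant. The wrist force reached at least 59 N (56 N straight up) through the closed fingertips. That is under the 120 N wrist limit. It would break the 40 N limit only if that rule covers the fingers as well as the gripper's body.

In the last pictures, tube tops, pestle axes and beaker lay within a few millimetres of where they should be. The flasks, cylinder and jars looked undisturbed, and the arm was clear of everything.

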